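# Clear the slideway, hang the swarf pot, click the drill carriage home

## Robot

A 7-joint arm with a two-finger parallel gripper is mounted at the origin on the work surface. World frame = base frame: x ahead of the robot, y to its left, z up, the work surface at z = 0. Lengths are in m, angles in rad, forces in N, time in s.
With the tool pointing down it reaches from about 0.35 to 0.9 m from the base axis. Payload 8.1 kg.
Tool frame: the origin (TCP) lies midway between the tips of the shut fingers; the grasp point (between the pads) lies arm.hold_point_z behind it (arm.hold_point_z is the distance from the TCP to the grasp point, in m); z points along the fingers, x is the direction in which the jaws open and shut, and the axes are right-handed (so a half turn about z gives the same grasp; the last joint's range is limited). The gripper opens to 92 mm and grips with 3 to 60 N. Pads are 19 mm wide; open, the fingers measure 130 mm over their backs; the gripper's body (75 mm by 190 mm) begins 47 mm behind the grasp point.
Start: joints at [1.002, 0.434, 0.025, 1.573, -0.012, 1.134, -0.075], TCP at [0.281, -0.558, 0.227] pointing down, gripper open.
Joint ranges: [-2.62, 2.62], [-0.44, 2.09], [-1.27, 1.32], [0.08, 2.57], [-1.32, 4.46], [0.12, 2], [-2.74, 2.74]. Speed limits (rad/s): [2.22, 2.22, 3.01, 3.01, 3.14, 3.14, 3.14].

## Interface

Orientations are given as a rotation vector (axis times angle).
In Python, from cell import arm gives the robot as it stands.
- The arm moves only by the shell command python3 -m pendant 'ROWS' [FORCE]. ROWS is JSON, a list of rows, each an object with "dp": the shift along the tool's x, y, z in m, a list of three; "rotation": the turn, a rotation vector about the tool's x, y, z in rad, a list of three; "fingers": the closure, from -1 (fully open) to 1 (shut). In form: [{"dp": [x, y, z], "rotation": [rx, ry, rz], "fingers": fingers}, ...]. A call has 1 to 20 rows; each row is the pose to reach, as a shift and turn from the pose measured when the call began, along the tool's axes at that moment; what a row does not reach only later rows make up. A row lasts 1/8 s, in which the tool goes at most 62.5 mm and 10.7 degrees, less where a joint would pass 70% of its speed; a pose out of reach is approached as far as the arm can. A call with a gripper value outside its range is refused whole. The fingers move at their own pace and stop on an object; FORCE is the grip in N (left out, the last holds). Time passes only in rows, so rows that repeat a pose let the fingers close. It gives the time, the measured TCP pose, the force and the opening at its end, in the units of the state.
- arm.observe(): the state, without advancing time (a new reading comes with each control period).
- arm.get_image(name): name is "scene" or "side" or "wrist"; returns the picture (480x640x3 uint8, blue, green, red); there is no depth.
- arm.camera_params(name): a dict with "camera_matrix" (3x3 intrinsics, pixels), "rvec" (rotation vector, rad) and "tvec" (3), from world to camera coordinates, as OpenCV has them. Camera axes: x right, y down, z forward; pixel columns grow to the right and rows downward; lengths in m; the calibration is good to about 2 mm. A picture is of the moment at which its call begins: read the wrist's pose just before it. camera_params takes no time and is no camera call; for the wrist camera it gives the pose at the moment of the call.
- arm.sign_off(): hands the job in, once; it reports no verdict.
The state is a dict: "clock": time; "joints": joint angles; "dq": joint speeds; "joint_efforts": joint torques, N m; "position": TCP position; "ee_rot": TCP orientation; "force": force on the tool from outside, world axes, zero at the start; "ft_torque": the same for the moment, N m; "width": opening from 0.0 (shut) to 1.0 (fully open).
Only numpy, scipy, OpenCV 4.12 (cv2) and the standard library are available. Lean on these libraries where they do the work, as an engineer would, in place of code of your own. Each camera call takes 0.05 s, during which the arm holds its last target.

## Task

Someone left the swarf pot standing on the slideway of the drill jig. Hang it by its handle on the empty hook (the other hook stand already carries a pot) and let go of it; then push the jig's carriage along the slideway towards the drill bush, over its spring detent, until it sits fully home against its stop and stays there by itself. Leave the pot hanging still, and leave the bottle, oil can, grease can and other loose things on the bench where they are.

Things in the scene. Friction and masses are not known exactly. Their poses are not given: they have to be found in the camera images.
- jig: Fixed steel drill jig, 130 mm (x) by 360 mm (y); origin under its centre on the table, z up. Deck top at z = 25 mm; guide rails along y, inner faces at x = -46 and 46 mm, tops at z = 37 mm. The carriage slides to the jig's +y. Grey end block at y 90 to 140 mm, top z = 90 mm. Low stop bar at y -180 to -168 mm, z up to 37 mm.
- carriage (a joint): Travel of the carriage to jig +y, m: 0 = fully out (its centre at jig y = -120 mm), 0.150 = home at its stop (centre at y = +30 mm). Detent ridge meets the plunger at 0.136; past the crest at 0.144 the spring draws it to 0.150. Friction 2 N; about 16 N to pass the detent. Steel block 80 mm long, 116 mm wide; the dark workpiece on it tops out 57 mm above the table.
- bush (a point): Top of the upright brass drill bush (22 mm diameter) at jig x = 0, y = 78 mm, 110 mm above the table; it sits in a steel arm 60 mm wide, from the end block back to jig y = 65 mm, z 90 to 106 mm. Axes as the jig's.
- plunger_box (a point): Top centre of the brass housing of the detent's spring plunger, fixed beside the slideway at jig x = 98 mm, y = 54 mm, 56 mm above the table; 50 x 30 mm in plan. Its ball nose rides over a ridge on the carriage's +x edge. Axes as the jig's.
- push_tab (a point): Top centre of the upright dark push tab near the rear (-y) of the carriage, 107 mm above the table. The tab is a plate 50 mm wide (jig x), 10 mm thick (jig y), standing 50 mm proud of the workpiece's top; its middle is 30 mm behind (-y) the carriage centre. Axes as the jig's. Its rear face is open for pushing.
- pot: Loose swarf pot: open aluminium pot, 72 mm diameter, 60 mm high, about 0.25 kg, with a rigid handle; origin under its centre, z up. Starts on the jig's deck (25 mm up) ahead of the carriage. Two dark straps (16 x 4 mm) at y = -38, 38 mm carry a black grip bar along y: 14 mm thick (x), 26 mm tall (z 105 to 131 mm), 73 mm between the straps. Rim to grip: 45 mm open.
- grip_under (a point): Point on the pot: the middle of the underside of the grip bar, 105 mm above the pot's origin; axes as the pot's.
- hook_free: Fixed hook stand with the empty hook; origin at the centre of its post's foot on the table, z up. Base plate 110 x 100 x 12 mm, post 16 mm diameter, 245 mm tall. The hook is a steel rod of 8 mm diameter pointing to the stand's -x.
- saddle (a point): Top of the rod at the low level part of the empty hook, where the grip bar shall rest: 92 mm in front (-x) of the post, 220 mm high. Axes as the stand's. Level from 7 mm behind (+x) to 26 mm in front (-x) of it; then the rod turns up, its tip 42 mm in front topping out 12 mm higher. Behind, the rod rises to 24 mm higher at the post.
- hook_used: The same stand with another pot of the same size fixed on its hook; same origin and axes. Its pot hangs 92 mm in front (-x) of the post, underside 115 mm high. The two stands may stand either way round.
- bottle: Bystander: pale plastic bottle, 56 mm diameter, 170 mm tall, upright between the two hook stands; origin at the centre of its underside.
- grease: Bystander: steel grease can, 70 mm diameter, 75 mm tall; origin at the centre of its underside.
- offcut: Bystander: dark steel offcut, 90 x 50 x 25 mm; origin at the centre of its underside.
- brush: Bystander: chip brush lying flat, handle to its -x, about 200 mm long.
- spanner: Bystander: steel spanner lying flat, handle to its -x, about 180 mm long.
- oilcan: Bystander: steel oil can with an upright thin spout, 60 mm diameter, 150 mm tall, on the table close to the jig's robot side; origin at the centre of its underside.
- vblock: Bystander: small dark steel V-block, 40 x 50 x 40 mm, on the table close to the jig's far side; origin at the centre of its underside.

How it is judged:
By the outcome, as a careful person would: the job done as asked, in the order asked, and still so for the second after the job is handed in, with the robot touching nothing.
It also fails if it takes over 54 s, if anything falls off the work surface, if the arm or the gripper's body presses on something with over 40 N, if the wrist force passes 120 N, or if a joint passes its speed limit or range.

## Working session

There is one attempt and no reset: what is moved stays moved. The work goes in short steps, Python scripts to look and compute and a shell command to move; the robot and the scene stay as the last step left them, time stands still between calls to the robot, and variables do not carry over. Pictures are saved under pics/ and viewed, and the job is handed in when it is done.

```bash
mkdir -p pics; ls
python3 - <<'E'
from cell import arm
import cv2,json
s=arm.observe(); print(s); print(arm.hold_point_z)
for n in ("scene","side","wrist"):
    p=arm.camera_params(n); print(n,p)
    cv2.imwrite(f"pics/{n}0.png",arm.get_image(n))
E
```

```text
pics
{'clock': 0.0, 'joints': array([ 1.00242487,  0.43525012,  0.02495835,  1.574067  , -0.01161406,
        1.13398065, -0.07511122]), 'dq': array([-2.36175611e-04, -2.26578713e-03,  1.31726747e-03,  1.46918557e-03,
        1.03870809e-03,  1.21588541e-05, -2.36145592e-03]), 'joint_efforts': array([ 2.22866795e-03, -6.67850661e+01,  9.86229032e-01, -3.14456749e+01,
       -6.03109784e-02,  4.27718216e-02,  2.29031002e-04]), 'position': array([ 0.2804362 , -0.55800159,  0.22593957]), 'ee_rot': array([-2.67348441e+00,  1.64851879e+00,  2.18084983e-03]), 'force': array([ 0.51057306,  0.32104002, -0.64290262]), 'ft_torque': array([ 0.02746506, -0.0097796 , -0.03501841]), 'width': 0.998054637767938}
0.0188
scene {'camera_matrix': array([[484.2291915 ,   0.        , 319.56751317],
       [  0.        , 484.2291915 , 232.49203769],
       [  0.        ,   0.        ,   1.        ]]), 'rvec': array([ 2.01369582,  0.96864651, -0.50857264]), 'tvec': array([-0.32784975, -0.14701767,  1.73835684])}
side {'camera_matrix': array([[508.83835405,   0.        , 318.93417651],
       [  0.        , 508.83835405, 244.85974878],
       [  0.        ,   0.        ,   1.        ]]), 'rvec': array([ 0.40911315, -2.76514826,  1.1505545 ]), 'tvec': array([0.51642155, 0.2133453 , 1.15112205])}
wrist {'camera_matrix': array([[357.95537906,   0.        , 325.7818064 ],
       [  0.        , 357.95537906, 243.7143842 ],
       [  0.        ,   0.        ,   1.        ]]), 'rvec': array([-2.47290954,  1.52323817,  0.21056511]), 'tvec': array([-0.62309728, -0.03424927,  0.39052164])}
```

View pics/scene0.png

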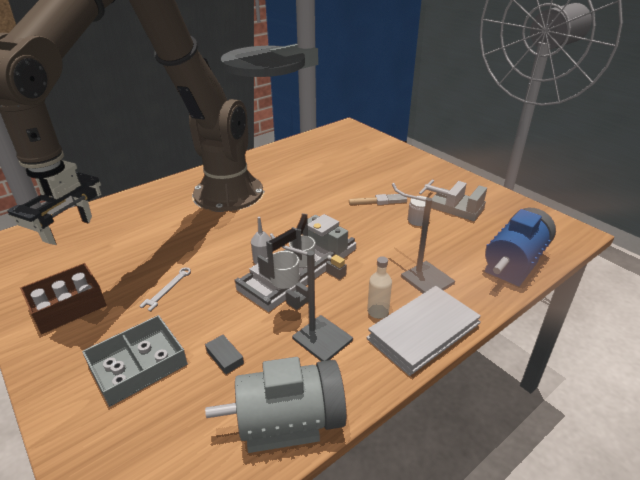

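View pics/side0.png

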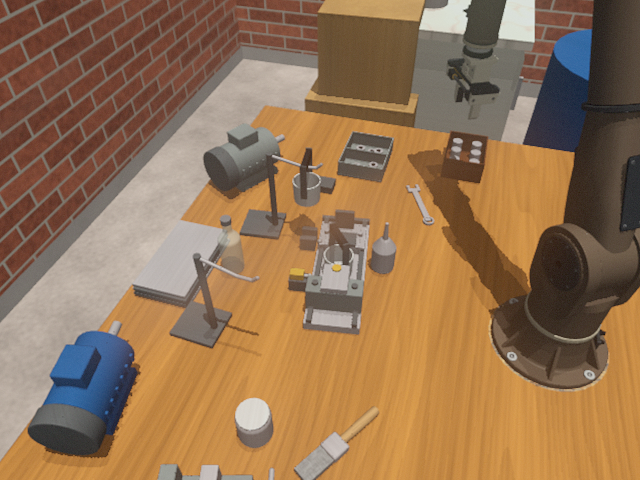

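View pics/wrist0.png

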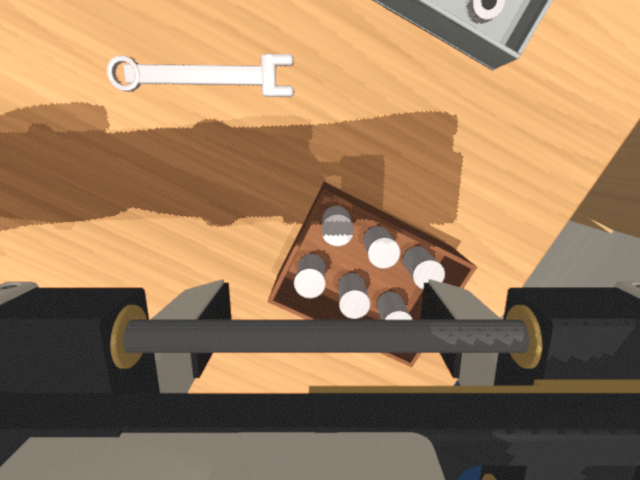

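The scene shows the jig at about (295,270), the used hook at (310,335) and the free stand's foot at (428,278), with its hook tip near (393,188). In the side view the free stand's foot is at (203,323) and its tip at (256,279). I'll crop and zoom to get exact pixels.

Run:
```python
import cv2
def crop(src,x0,y0,x1,y1,out,f):
    im=cv2.imread(src)[y0:y1,x0:x1]; im=cv2.resize(im,None,fx=f,fy=f,interpolation=cv2.INTER_CUBIC)
    for x in range((x0+19)//20*20,x1,20): cv2.putText(im,str(x),(int((x-x0)*f),10),0,.35,(0,0,255),1); cv2.line(im,(int((x-x0)*f),12),(int((x-x0)*f),im.shape[0]),(0,0,255) ,1) if x%20==0 and False else cv2.line(im,(int((x-x0)*f),12),(int((x-x0)*f),20),(0,0,255),1)
    for y in range((y0+19)//20*20,y1,20): cv2.putText(im,str(y),(0,int((y-y0)*f)),0,.35,(0,0,255),1); cv2.line(im,(25,int((y-y0)*f)),(33,int((y-y0)*f)),(0,0,255),1)
    cv2.imwrite(out,im)
crop("pics/scene0.png",220,180,380,300,"pics/s1.png",5)
crop("pics/scene0.png",350,170,470,300,"pics/s2.png",4.5)
crop("pics/side0.png",280,200,410,340,"pics/d1.png",4.2)
crop("pics/side0.png",160,230,280,350,"pics/d2.png",5)
```

```text
(no output)
```

View pics/s1.png

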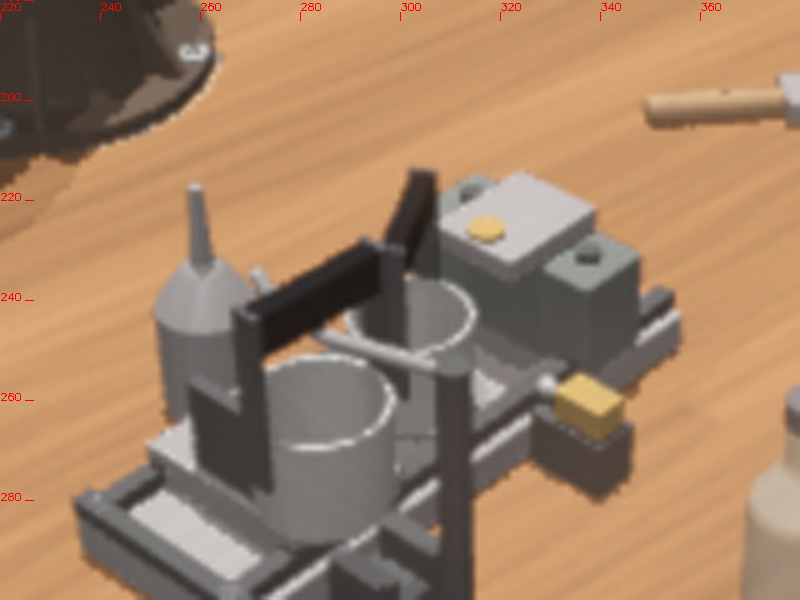

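View pics/s2.png

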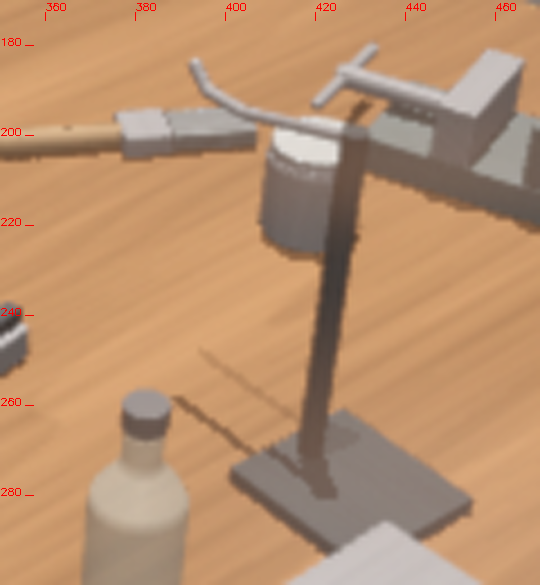

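View pics/d1.png

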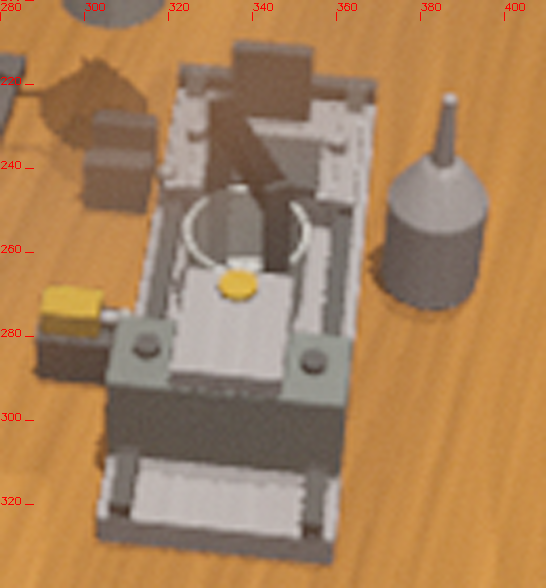

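View pics/d2.png

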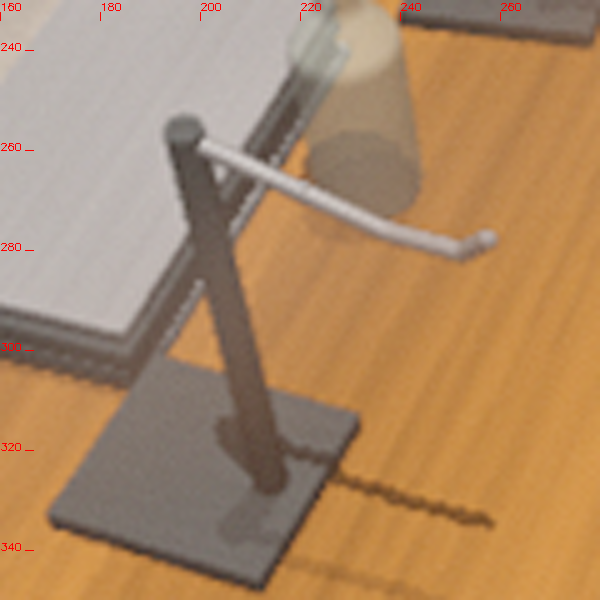

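```bash
cat > h.py <<'E'
import numpy as np, cv2
from cell import arm
from scipy.optimize import least_squares
from scipy.spatial.transform import Rotation as R
C={n:arm.camera_params(n) for n in("scene","side")}
def proj(cam,P):
    c=C[cam] if isinstance(cam,str) else cam
    return cv2.projectPoints(np.array(P,float).reshape(-1,3),c["rvec"],c["tvec"],c["camera_matrix"],None)[0].reshape(-1,2)
def W(p,L):
    L=np.array(L,float).reshape(-1,3);c,s=np.cos(p[2]),np.sin(p[2])
    return np.c_[p[0]+c*L[:,0]-s*L[:,1],p[1]+s*L[:,0]+c*L[:,1],L[:,2]]
def fit(obs,x0):
    f=lambda p:np.concatenate([(proj(c,W(p,l))-np.array(px)).ravel() for c,l,px in obs])
    r=least_squares(f,x0,loss='soft_l1'); return r.x,r.fun.reshape(-1,2)
def tri(obs,x0=(.5,0,.1)):
    f=lambda p:np.concatenate([(proj(c,p)-np.array(px)).ravel() for c,px in obs])
    r=least_squares(f,x0);return r.x,r.fun
E
python3 - <<'E'
from h import *
np.set_printoptions(precision=4,suppress=True)
for n in C: print(n,-R.from_rotvec(C[n]["rvec"]).as_matrix().T@C[n]["tvec"])
m=1e-3
J=[("side",[0,78*m,110*m],(337,268)),("scene",[0,78*m,110*m],(317,226)),
("scene",[.098,.054,.056],(338,257.5)),("side",[.098,.054,.056],(297,272)),
("side",[.065,.18,0],(303,328)),("side",[-.065,.18,0],(358.5,333)),
("scene",[.065,.18,0],(356,244)),("scene",[-.065,-.18,.037],(235,279)),("scene",[.065,.14,.09],(348,231)),("scene",[.065,.09,.09],(336,238))]
p,r=fit(J,[.6,0,0]);print("jig",p);print(r)
H=[("scene",[0,0,.245],(426,199)),("scene",[0,0,.012],(419,270)),("scene",[-.134,0,.228],(391,184.5)),
("side",[0,0,.245],(196.5,256)),("side",[0,0,.012],(213.5,327)),("side",[-.134,0,.228],(257,278))]
p,r=fit(H,[.7,.3,0]);print("hook",p);print(r); print("saddle",W(p,[-.092,0,.22]))
E
```

```text
scene [ 1.3846 -0.6734  0.8833]
side [0.2939 0.7871 0.9651]
jig [ 0.5051 -0.0575  0.1726]
[[-0.6625 -1.6562]
 [-0.1481 -1.4958]
 [-0.2992  0.1509]
 [-0.502  -1.2054]
 [ 0.0871  0.4629]
 [ 0.8174  1.0219]
 [-0.1403  4.2528]
 [-0.7451  0.2291]
 [ 0.3554 -1.4882]
 [ 1.0999 -0.7628]]
hook [ 0.7337  0.1915 -0.0411]
[[ 3.1747 -0.7447]
 [-0.1899 -0.5461]
 [ 1.1218 -1.417 ]
 [-0.5883 -0.6373]
 [ 0.2835 -1.0298]
 [ 1.872  -0.293 ]]
saddle [[0.6418 0.1953 0.22  ]]
```

Run:
```python
from h import *
np.set_printoptions(precision=4,suppress=True)
m=1e-3
J=[("side",[0,78*m,110*m],(337,268)),("scene",[0,78*m,110*m],(317,226)),
("scene",[.098,.054,.056],(338,257.5)),("side",[.098,.054,.056],(297,272)),
("side",[.065,.18,0],(303,328)),("side",[-.065,.18,0],(358.5,333)),
("scene",[.065,.18,0],(356,248.5)),("scene",[-.065,-.18,.037],(235,279)),("scene",[.065,.14,.09],(348,231)),("scene",[.065,.09,.09],(336,238))]
p,r=fit(J,[.6,0,0]);print("jig",p);print(r.round(1).tolist())
print("tab",W(p,[0,-.15,.107]), "slot centre",W(p,[0,-.0,.025]))
H=[("scene",[0,0,.245],(429,199)),("scene",[0,0,.012],(419.5,271)),("scene",[-.134,0,.228],(391,184.5)),
("side",[0,0,.245],(196.5,256)),("side",[0,0,.012],(213.5,327)),("side",[-.134,0,.228],(257,278))]
q,r=fit(H,[.7,.3,0]);print("hook",q);print(r.round(1).tolist()); print("saddle",W(q,[-.092,0,.22]))
# pot: rim extremes
th=np.linspace(0,2*np.pi,200)
def res(x):
    P=np.c_[x[0]+.036*np.cos(th),x[1]+.036*np.sin(th),np.full(200,.085)]
    a=proj("side",P);b=proj("scene",P)
    return [a[:,0].min()-320.5,a[:,0].max()-354,a[:,1].min()-244,b[:,0].max()-315.5,b[:,1].min()-236]
s=least_squares(res,[.5,-.05]);print("pot",s.x,s.fun)
for yaw in np.arange(0,3.1,.3): print(yaw.round(1),proj("side",W([*s.x,yaw],[[0,.038,.156],[0,-.038,.156]])).round(0).tolist(),proj("scene",W([*s.x,yaw],[[0,.038,.156],[0,-.038,.156]])).round(0).tolist())
o=arm.observe();print(R.from_rotvec(o["ee_rot"]).as_matrix())
```

```text
jig [ 0.5053 -0.0579  0.1703]
[[-0.8, -1.8], [-0.2, -1.4], [-0.4, 0.3], [-0.5, -1.4], [-0.1, 0.3], [0.6, 0.9], [-0.1, -0.1], [-0.9, 0.2], [0.3, -1.4], [1.0, -0.6]]
tab [[ 0.5307 -0.2057  0.107 ]] slot centre [[ 0.5053 -0.0579  0.025 ]]
hook [ 0.7344  0.192  -0.0381]
[[0.5, -0.7], [-0.4, -1.5], [1.3, -1.3], [-1.0, -0.6], [-0.1, -1.0], [1.5, -0.4]]
saddle [[0.6425 0.1955 0.22  ]]
pot [ 0.5068 -0.0432] [ 1.6676 -1.9687 -0.6365  0.0482 -1.2112]
0.0 [[333.0, 243.0], [342.0, 222.0]] [[313.0, 216.0], [290.0, 226.0]]
0.3 [[338.0, 244.0], [337.0, 221.0]] [[310.0, 215.0], [293.0, 228.0]]
0.6 [[343.0, 243.0], [332.0, 222.0]] [[306.0, 214.0], [297.0, 229.0]]
0.9 [[348.0, 242.0], [328.0, 223.0]] [[302.0, 213.0], [301.0, 229.0]]
1.2 [[351.0, 239.0], [325.0, 226.0]] [[298.0, 214.0], [306.0, 229.0]]
1.5 [[353.0, 236.0], [322.0, 228.0]] [[294.0, 215.0], [310.0, 228.0]]
1.8 [[354.0, 233.0], [321.0, 232.0]] [[291.0, 216.0], [313.0, 226.0]]
2.1 [[353.0, 230.0], [322.0, 235.0]] [[289.0, 218.0], [315.0, 224.0]]
2.4 [[351.0, 227.0], [324.0, 238.0]] [[288.0, 221.0], [316.0, 222.0]]
2.7 [[348.0, 224.0], [327.0, 241.0]] [[288.0, 223.0], [316.0, 219.0]]
3.0 [[344.0, 222.0], [331.0, 243.0]] [[289.0, 225.0], [314.0, 217.0]]
[[ 0.4491 -0.8935 -0.0006]
 [-0.8935 -0.4491  0.0009]
 [-0.0011  0.0001 -1.    ]]
```

Run:
```python
from h import *
np.set_printoptions(precision=4,suppress=True)
import cv2
H=[("scene",[0,0,.245],(311,253)),("scene",[-.134,0,.228],(271.5,235)),
("side",[0,0,.245],(270,158)),("side",[-.134,0,.228],(320,168))]
q,r=fit(H,[.7,-.2,0]);print("used",q,r.round(1).tolist(),W(q,[[-.092,0,.22],[-.134,0,.22]]))
print("bottle", tri([("scene",(382.5,261)),("side",(226,220))],(.7,0,.17)))
print("oil", tri([("scene",(259,217.5)),("side",(386.5,223))]))
print("vblock via side", proj("side",W([.5053,-.0579,.1703],[[.09,-.06,.04]])))
im=cv2.imread("pics/side0.png")[130:290,180:400];cv2.imwrite("pics/d3.png",cv2.resize(im,None,fx=3.6,fy=3.6,interpolation=2))
```

```text
used [ 0.7236 -0.1771  0.0976] [[0.1, -0.6], [0.5, -1.8], [-2.0, -5.0], [1.4, -3.2]] [[ 0.632  -0.1861  0.22  ]
 [ 0.5902 -0.1902  0.22  ]]
bottle (array([ 0.7698, -0.0017,  0.1624]), array([-0.4575, -0.112 , -0.4402,  0.1549]))
oil (array([ 0.4067, -0.1167,  0.1471]), array([-0.1892, -0.1159, -0.1557,  0.112 ]))
vblock via side [[306.6112 242.7213]]
```

View pics/d3.png

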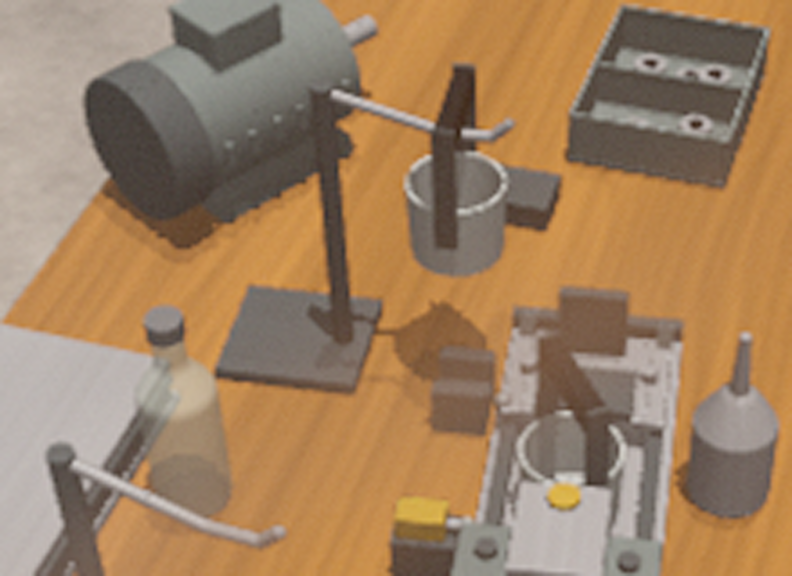

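```bash
cat >> h.py <<'E'
def Rz_down(a): # tool x at world angle a, z down
    c,s=np.cos(a),np.sin(a); return np.array([[c,s,0],[s,-c,0],[0,0,-1.]])
def go(xyz,a=None,Rt=None):
    o=arm.observe();R0=R.from_rotvec(o["ee_rot"]).as_matrix()
    if Rt is None: Rt=Rz_down(a) if a is not None else R0
    dp=R0.T@(np.array(xyz)-o["position"]); rv=R.from_matrix(R0.T@Rt).as_rotvec()
    print("t",round(o["clock"],2),"dp",dp.round(4).tolist(),"rot",rv.round(4).tolist(),"rows",round(max(np.linalg.norm(dp)/.0625,np.degrees(np.linalg.norm(rv))/10.7),1))
def st():
    o=arm.observe();R0=R.from_rotvec(o["ee_rot"]).as_matrix()
    print("t %.2f"%o["clock"],"pos",o["position"].round(4),"ang",round(np.degrees(np.arctan2(R0[1,0],R0[0,0])),2),"z",R0[:,2].round(4),"F",o["force"].round(1),"w",round(o["width"],3),"q",o["joints"].round(2))
E
python3 - <<'E'
from h import *
np.set_printoptions(precision=4,suppress=True)
o=arm.observe();R0=R.from_rotvec(o["ee_rot"]).as_matrix();c=arm.camera_params("wrist");Rc=R.from_rotvec(c["rvec"]).as_matrix()
print("cam in tool",R0.T@(-Rc.T@c["tvec"]-o["position"]),"axis",R0.T@Rc.T)
go([.507,-.043,.30],np.radians(43))
E
```

```text
cam in tool [-0.0009 -0.072  -0.158 ] axis [[ 1.      0.0008 -0.0007]
 [-0.0006  0.9635  0.2678]
 [ 0.0009 -0.2678  0.9635]]
t 0.15 dp [-0.3586, -0.4337, -0.0735] rot [-0.0009, 0.0008, -1.8556] rows 9.9
```

```bash
python3 -m pendant '[{"dp":[0,0,-0.074],"rotation":[0,0,-0.18],"fingers":-1},{"dp":[-0.04,-0.045,-0.074],"rotation":[0,0,-0.36],"fingers":-1},{"dp":[-0.08,-0.09,-0.074],"rotation":[0,0,-0.54],"fingers":-1},{"dp":[-0.12,-0.14,-0.074],"rotation":[0,0,-0.72],"fingers":-1},{"dp":[-0.16,-0.19,-0.074],"rotation":[0,0,-0.90],"fingers":-1},{"dp":[-0.20,-0.24,-0.074],"rotation":[0,0,-1.08],"fingers":-1},{"dp":[-0.24,-0.29,-0.074],"rotation":[0,0,-1.26],"fingers":-1},{"dp":[-0.28,-0.34,-0.074],"rotation":[0,0,-1.44],"fingers":-1},{"dp":[-0.32,-0.39,-0.074],"rotation":[0,0,-1.62],"fingers":-1},{"dp":[-0.3586,-0.4337,-0.074],"rotation":[0,0,-1.80],"fingers":-1},{"dp":[-0.3586,-0.4337,-0.074],"rotation":[0,0,-1.8556],"fingers":-1},{"dp":[-0.3586,-0.4337,-0.074],"rotation":[0,0,-1.8556],"fingers":-1}]'
python3 - <<'E'
from h import *
st();
import pickle
c=arm.camera_params("wrist");im=arm.get_image("wrist");cv2.imwrite("pics/w1.png",im);pickle.dump(c,open("w1.pkl","wb"));st()
E
```

```text
clock: 1.65
position: [0.5069, -0.0424, 0.3002]
ee_rot: [-2.921, -1.153, 0.001]
force: [0.9, -1.5, -0.6]
width: 0.996
t 1.65 pos [ 0.5069 -0.0424  0.3002] ang 43.07 z [-0.0013  0.0011 -1.    ] F [ 0.9 -1.5 -0.6] w 0.996 q [ 0.45  0.25 -0.59  1.7   0.14  1.24  0.59]
t 1.70 pos [ 0.5068 -0.0435  0.3002] ang 42.91 z [-1.4e-03  7.0e-04 -1.0e+00] F [ 0.6 -0.2  0.5] w 1.004 q [ 0.46  0.25 -0.59  1.7   0.14  1.24  0.59]
```

View pics/w1.png

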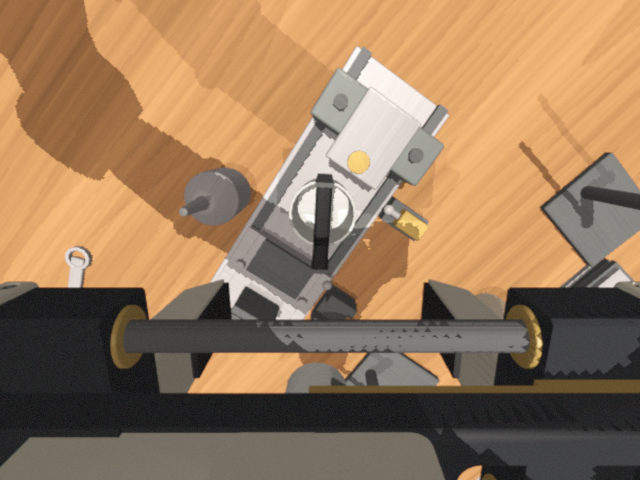

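Run:
```python
import cv2
im=cv2.imread("pics/w1.png")[140:330,220:440];cv2.imwrite("pics/w1z.png",cv2.resize(im,None,fx=3.5,fy=3.1,interpolation=2))
```

```text
(no output)
```

View pics/w1z.png

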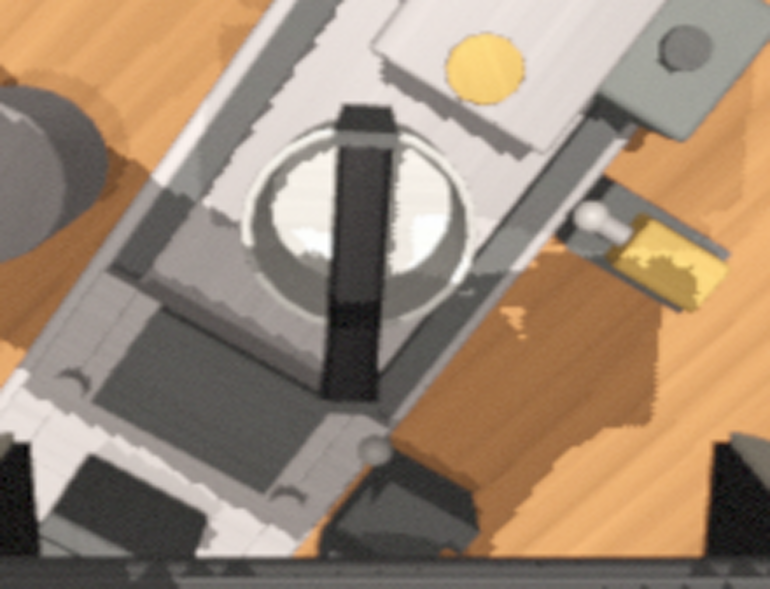

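Run:
```python
from h import *
import pickle
np.set_printoptions(precision=4,suppress=True)
w=pickle.load(open("w1.pkl","rb"))
def ray(c,px,z):
    Rc=R.from_rotvec(c["rvec"]).as_matrix();C0=-Rc.T@c["tvec"]
    d=Rc.T@np.linalg.inv(c["camera_matrix"])@np.array([*px,1.]);return C0+d*(z-C0[2])/d[2]
a=ray(w,(325.1,173.9),.156);b=ray(w,(319.7,269),.156);print(a,b,np.linalg.norm(a-b),"mid",(a+b)/2,"ang",np.degrees(np.arctan2(*(a-b)[[1,0]])))
print("rim",ray(w,(321.9,212.6),.085))
print("bush",ray(w,(358.6,161.9),.11), "pred",W([.5053,-.0579,.1703],[0,.078,.11]))
# post top free hook
print("plunger pred",proj(w,W([.5053,-.0579,.1703],[.098,.054,.056])), "jig end corner", proj(w,W([.5053,-.0579,.1703],[[.065,.18,.0],[-.065,.18,0]])))
```

```text
[ 0.4729 -0.0064  0.156 ] [ 0.5265 -0.0708  0.156 ] 0.0838204016534159 mid [ 0.4997 -0.0386  0.156 ] ang 129.77292120921413
rim [ 0.5016 -0.0421  0.085 ]
bush [0.4909 0.0209 0.11  ] pred [[0.4921 0.019  0.11  ]]
plunger pred [[412.0045 227.5055]] jig end corner [[442.1876 117.7629]
 [353.7525  52.4735]]
```

The wrist view shows the loose pot's bar from (325,174) to (320,269), which puts its middle at about (0.501,-0.041) and the jaw angle at 39.8°. This agrees with the rim. I'll grip 20 mm off the middle so the fingers straddle clear of the hook rod.

Run:
```python
from h import *
go([.4884,-.0256,.127],np.radians(39.8))
```

```text
t 1.7 dp [-0.0012, -0.0253, 0.1732] rot [-0.0015, 0.0005, 0.0543] rows 2.8
```

```bash
python3 -m pendant '[{"dp":[-0.001,-0.025,0.04],"rotation":[-0.0015,0.0005,0.054],"fingers":-1},{"dp":[-0.001,-0.025,0.09],"rotation":[-0.0015,0.0005,0.054],"fingers":-1},{"dp":[-0.001,-0.025,0.13],"rotation":[-0.0015,0.0005,0.054],"fingers":-1},{"dp":[-0.001,-0.025,0.16],"rotation":[-0.0015,0.0005,0.054],"fingers":-1},{"dp":[-0.001,-0.025,0.173],"rotation":[-0.0015,0.0005,0.054],"fingers":-1},{"dp":[-0.001,-0.025,0.173],"rotation":[-0.0015,0.0005,0.054],"fingers":-1}]'
python3 - <<'E'
from h import *
st();cv2.imwrite("pics/w2.png",arm.get_image("wrist"))
E
```

```text
clock: 2.45
position: [0.4885, -0.0265, 0.1271]
ee_rot: [-2.955, -1.067, 0.002]
force: [0.1, -0.0, -0.3]
width: 0.999
t 2.45 pos [ 0.4885 -0.0265  0.1271] ang 39.71 z [-1.1e-03 -3.0e-04 -1.0e+00] F [ 0.1 -0.  -0.3] w 0.999 q [ 0.37  0.39 -0.55  1.98  0.27  0.84  0.37]
```

View pics/w2.png

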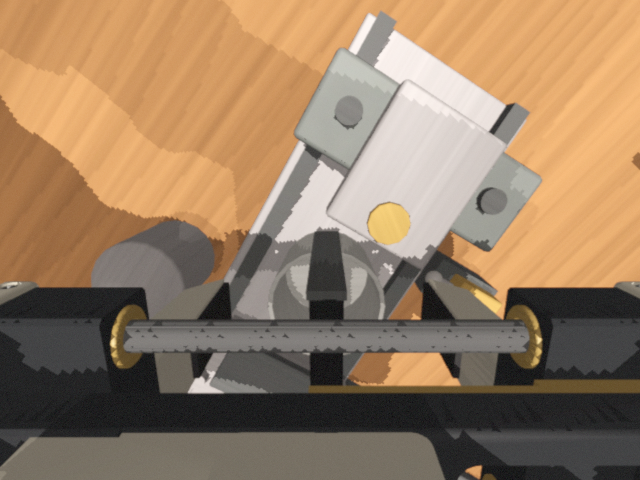

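Run:
```python
from h import *
im=cv2.imread("pics/w2.png")[215:395,200:460];cv2.imwrite("pics/w2z.png",cv2.resize(im,None,fx=3,fy=3,interpolation=2))
w=arm.camera_params("wrist")
o=arm.observe();R0=R.from_rotvec(o["ee_rot"]).as_matrix()
for off in (18,20,23,26):
  for l in ([-.008,-.040+off*m if False else 0,0],): pass
  m=1e-3
  pts=[[sx*.008,(off-40)*m,-.029] for sx in(-1,1)]+[[sx*.007,(off-36.5)*m,-.029] for sx in(-1,1)]
  print(off,proj(w,[o["position"]+R0@np.array(p) for p in pts]).round(1).tolist())
print("finger tips", proj(w,[o["position"]+R0@np.array(p) for p in([-.046,-.0095,0],[.046,-.0095,0])]))
```

```text
18 [[304.8, 281.9], [346.3, 281.9], [307.5, 290.3], [343.6, 290.3]]
20 [[304.9, 286.7], [346.2, 286.7], [307.6, 295.1], [343.5, 295.1]]
23 [[305.0, 293.9], [346.1, 293.9], [307.7, 302.2], [343.4, 302.2]]
26 [[305.1, 301.0], [346.0, 301.0], [307.8, 309.2], [343.3, 309.2]]
finger tips [[228.24337511 283.84024841]
 [422.70403059 283.88694045]]
```

View pics/w2z.png

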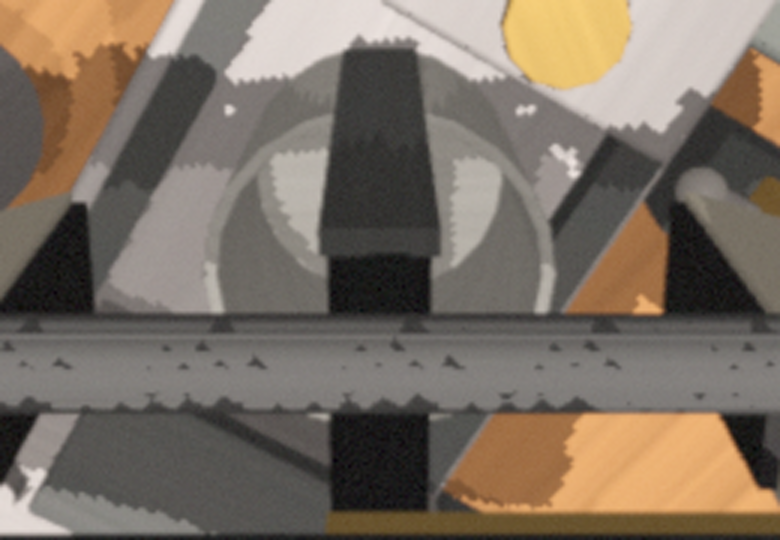

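The view shows the strap top at rows 292–300, so the grip is about 22 mm off the bar's middle. I'll shift 3 mm and close.

```bash
python3 -m pendant '[{"dp":[0,0.003,0],"rotation":[0,0,0],"fingers":-1},{"dp":[0,0.003,0],"rotation":[0,0,0],"fingers":1},{"dp":[0,0.003,0],"rotation":[0,0,0],"fingers":1},{"dp":[0,0.003,0],"rotation":[0,0,0],"fingers":1},{"dp":[0,0.003,0],"rotation":[0,0,0],"fingers":1},{"dp":[0,0.003,0],"rotation":[0,0,0],"fingers":1},{"dp":[0,0.003,0],"rotation":[0,0,0],"fingers":1}]' 45
python3 - <<'E'
from h import *
st()
E
```

```text
clock: 3.38
position: [0.4911, -0.0284, 0.1278]
ee_rot: [2.954, 1.068, 0.001]
force: [0.1, 0.4, 0.3]
width: 0.401
t 3.38 pos [ 0.4911 -0.0284  0.1278] ang 39.74 z [ 5.e-04 -2.e-04 -1.e+00] F [0.1 0.4 0.3] w 0.401 q [ 0.37  0.39 -0.55  1.98  0.27  0.84  0.37]
```

```bash
python3 -m pendant '[{"dp":[0,0,0],"rotation":[0,0,0],"fingers":1},{"dp":[0,0,0],"rotation":[0,0,0],"fingers":1},{"dp":[0,0,0],"rotation":[0,0,0],"fingers":1},{"dp":[0,0,0],"rotation":[0,0,0],"fingers":1},{"dp":[0,0,0],"rotation":[0,0,0],"fingers":1}]' 45
python3 - <<'E'
from h import *
st()
go([.4911,-.0284,.30])
E
```

```text
clock: 4.0
position: [0.4909, -0.0285, 0.1277]
ee_rot: [2.954, 1.068, 0.0]
force: [-0.7, 0.6, -1.2]
width: 0.15
t 4.00 pos [ 0.4909 -0.0285  0.1277] ang 39.74 z [ 1.e-04 -2.e-04 -1.e+00] F [-0.7  0.6 -1.2] w 0.15 q [ 0.37  0.39 -0.55  1.98  0.27  0.84  0.37]
t 4.0 dp [0.0002, 0.0001, -0.1723] rot [0.0, 0.0, 0.0] rows 2.8
```

Gripped: opening 13.8 mm against the 14 mm bar. I'll lift now.

```bash
python3 -m pendant '[{"dp":[0,0,-0.02],"rotation":[0,0,0],"fingers":1},{"dp":[0,0,-0.06],"rotation":[0,0,0],"fingers":1},{"dp":[0,0,-0.11],"rotation":[0,0,0],"fingers":1},{"dp":[0,0,-0.145],"rotation":[0,0,0],"fingers":1},{"dp":[0,0,-0.15],"rotation":[0,0,0],"fingers":1}]'
python3 - <<'E'
from h import *
st()
# target: bar centre is tool +y ~20mm; TCP = saddle front + .02 * (+y hook)
a=np.radians(-2.2); s=np.array([.6425,.1955]); u=np.array([np.cos(a),np.sin(a)]); v=np.array([-np.sin(a),np.cos(a)])
p=s-.12*u+.020*v; print(p); go([*p,.2777],a)
E
```

```text
clock: 4.62
position: [0.492, -0.0282, 0.2799]
ee_rot: [2.953, 1.067, 0.006]
force: [-0.4, 0.4, -2.2]
width: 0.146
t 4.62 pos [ 0.492  -0.0282  0.2799] ang 39.74 z [ 4.3e-03 -6.0e-04 -1.0e+00] F [-0.4  0.4 -2.2] w 0.146 q [ 0.44  0.23 -0.59  1.77  0.14  1.18  0.5 ]
[0.52335621 0.2200918 ]
t 4.62 dp [0.1828, -0.1709, 0.0022] rot [0.002, -0.004, 0.7319] rows 4.0
```

```bash
python3 -m pendant '[{"dp":[0.02,-0.02,0],"rotation":[0,0,0.08],"fingers":1},{"dp":[0.055,-0.05,0],"rotation":[0,0,0.2],"fingers":1},{"dp":[0.09,-0.085,0],"rotation":[0,0,0.34],"fingers":1},{"dp":[0.125,-0.12,0],"rotation":[0,0,0.48],"fingers":1},{"dp":[0.16,-0.15,0],"rotation":[0.001,-0.002,0.62],"fingers":1},{"dp":[0.183,-0.171,0.001],"rotation":[0.002,-0.004,0.732],"fingers":1},{"dp":[0.183,-0.171,0.001],"rotation":[0.002,-0.004,0.732],"fingers":1}]'
python3 - <<'E'
from h import *
import pickle
st();pickle.dump((arm.camera_params("wrist"),arm.observe()),open("w3.pkl","wb"));cv2.imwrite("pics/w3.png",arm.get_image("wrist"))
cv2.imwrite("pics/side3.png",arm.get_image("side"));cv2.imwrite("pics/scene3.png",arm.get_image("scene"))
E
```

```text
clock: 5.5
position: [0.5222, 0.2231, 0.2771]
ee_rot: [-3.141, 0.054, 0.004]
force: [-0.4, -0.2, -2.9]
width: 0.15
t 5.50 pos [0.5222 0.2231 0.2771] ang -1.99 z [-2.7e-03  5.0e-04 -1.0e+00] F [-0.4 -0.2 -2.9] w 0.15 q [-0.09  0.36 -0.55  1.6   0.2   1.23 -0.72]
```

View pics/w3.png

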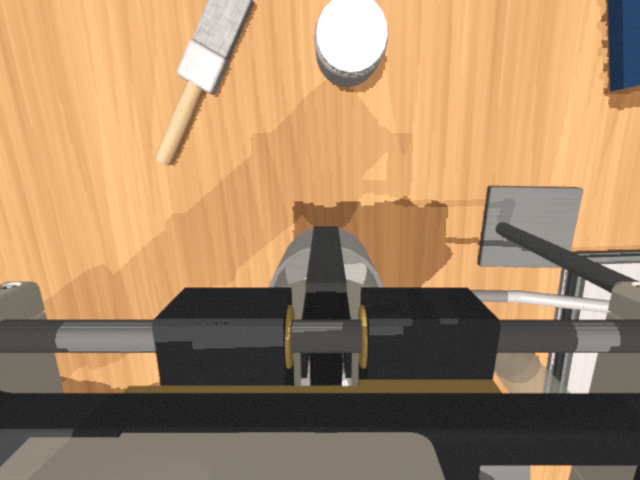

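View pics/side3.png

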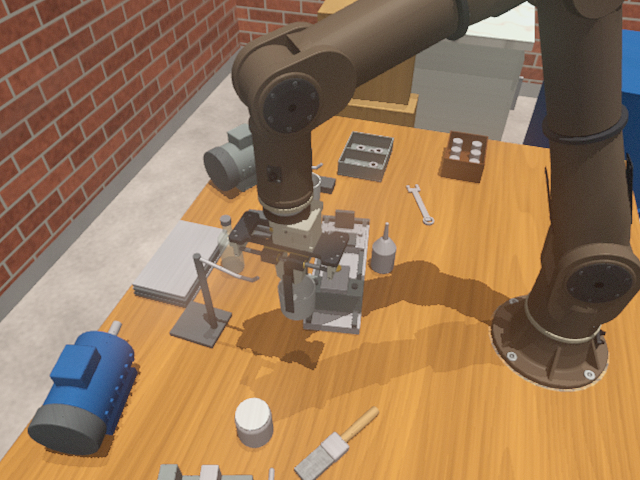

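View pics/scene3.png

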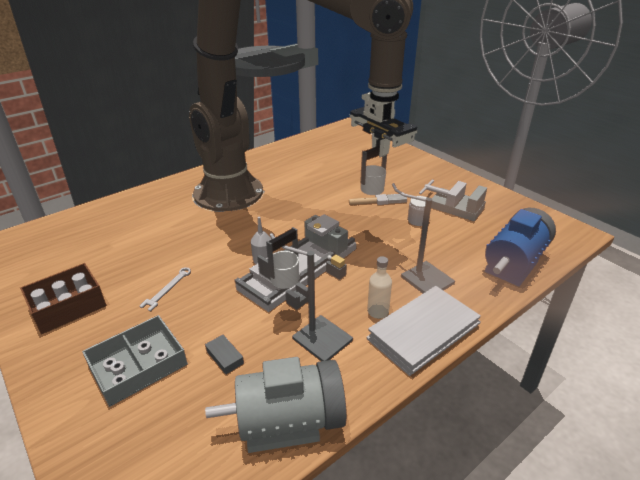

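Run:
```python
from h import *
import pickle
w,o=pickle.load(open("w3.pkl","rb"))
for q in ([.7344,.192,-.0381],):
  L=W(q,[[-.134,0,.228],[-.118,0,.216],[-.092,0,.216],[-.085,0,.216],[0,0,.24],[0,0,.012]])
  print(proj(w,L).round(1).tolist())
im=cv2.imread("pics/w3.png")[170:330,440:640];im=cv2.resize(im,None,fx=4,fy=3.7,interpolation=2)
cv2.imwrite("pics/w3z.png",im)
```

```text
[[452.6, 303.1], [470.7, 295.5], [510.0, 295.7], [520.6, 295.7], [684.2, 312.8], [502.9, 227.4]]
```

View pics/w3z.png

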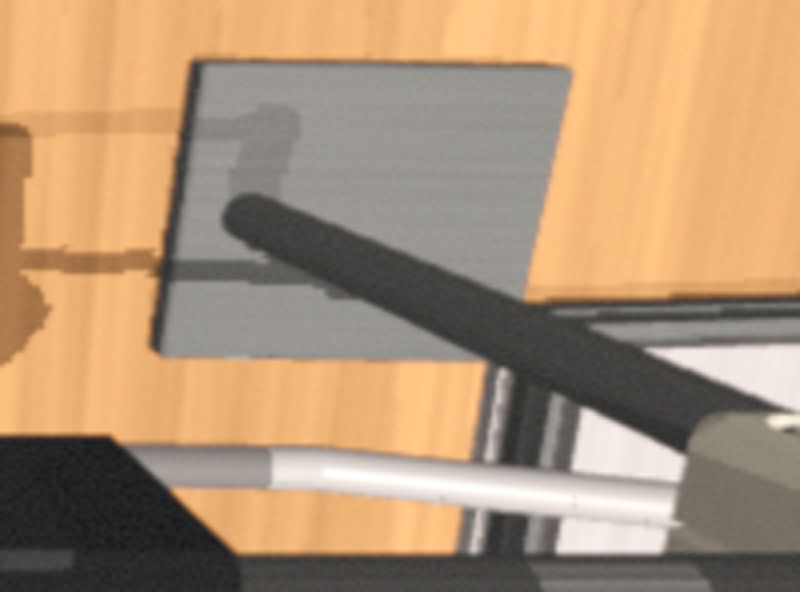

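Run:
```python
from h import *
st();a=np.radians(-2.2)
go([.522,.2195,.2427],a);go([.638,.215,.2427],a)
```

```text
t 5.65 pos [0.5232 0.219  0.2778] ang -2.18 z [-0.0015 -0.0015 -1.    ] F [ 1.2 -0.8 -0.9] w 0.153 q [-0.09  0.36 -0.55  1.6   0.2   1.23 -0.71]
t 5.65 dp [-0.0012, -0.0005, 0.0351] rot [0.0016, 0.0014, 0.0003] rows 0.6
t 5.65 dp [0.1149, -0.0005, 0.035] rot [0.0016, 0.0014, 0.0003] rows 1.9
```

```bash
python3 -m pendant '[{"dp":[0,-0.0005,0.015],"rotation":[0.001,0.001,0],"fingers":1},{"dp":[0.01,-0.0005,0.03],"rotation":[0.001,0.001,0],"fingers":1},{"dp":[0.03,-0.0005,0.035],"rotation":[0.001,0.001,0],"fingers":1},{"dp":[0.045,-0.0005,0.035],"rotation":[0.001,0.001,0],"fingers":1},{"dp":[0.055,-0.0005,0.035],"rotation":[0.001,0.001,0],"fingers":1},{"dp":[0.055,-0.0005,0.035],"rotation":[0.001,0.001,0],"fingers":1},{"dp":[0.055,-0.0005,0.035],"rotation":[0.001,0.001,0],"fingers":1}]'
python3 - <<'E'
from h import *
st()
for n,(x0,y0,x1,y1) in dict(side=(170,180,350,340),scene=(330,80,480,220)).items():
    im=arm.get_image(n)[y0:y1,x0:x1];cv2.imwrite(f"pics/{n}4.png",cv2.resize(im,None,fx=4,fy=3.7,interpolation=2))
E
```

```text
clock: 6.52
position: [0.5778, 0.2177, 0.243]
ee_rot: [3.141, -0.059, -0.001]
force: [-0.6, 0.3, -1.8]
width: 0.15
t 6.53 pos [0.5778 0.2177 0.243 ] ang -2.15 z [-5.e-04 -3.e-04 -1.e+00] F [-0.6  0.3 -1.8] w 0.15 q [-0.09  0.47 -0.52  1.54  0.24  1.21 -0.7 ]
```

View pics/side4.png

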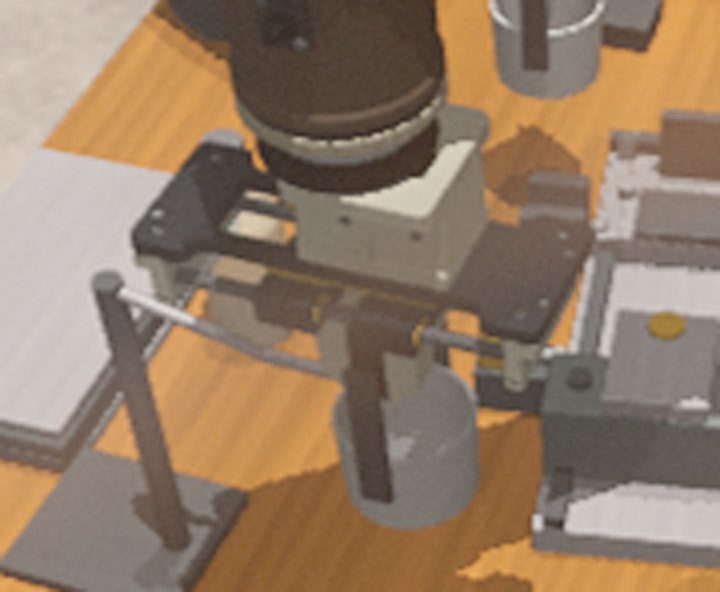

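View pics/scene4.png

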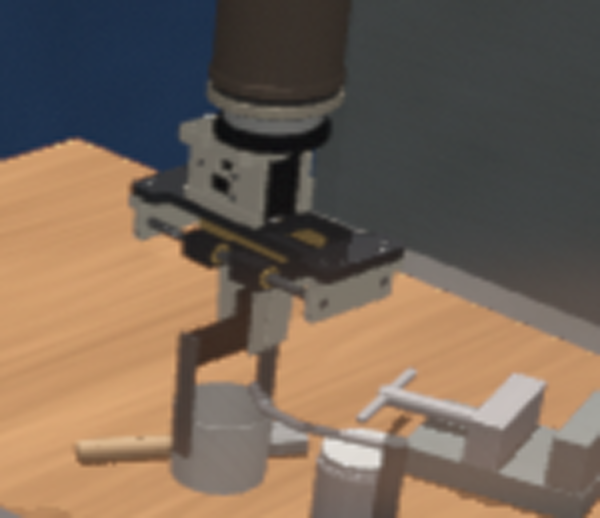

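Run:
```python
from h import *
o=arm.observe();a=np.radians(-2.15);oz=o["position"][2]-.1027
for off in(.016,.020,.024):
    c=o["position"][:2]+off*np.array([np.sin(a),-np.cos(a)])
    P=W([*c,a],[[0,.038,.131],[0,-.038,.131],[0,-.040,.1],[0,0,.0]])+[0,0,oz]
    for n,(x0,y0) in dict(side=(170,180),scene=(330,80)).items():
        print(off,n,((proj(n,P)-[x0,y0])*[4,3.7]).round(0).tolist())
```

```text
0.016 side [[356.0, 375.0], [421.0, 269.0], [426.0, 308.0], [409.0, 482.0]]
0.016 scene [[275.0, 301.0], [192.0, 330.0], [187.0, 369.0], [220.0, 467.0]]
0.02 side [[359.0, 369.0], [424.0, 264.0], [430.0, 302.0], [412.0, 477.0]]
0.02 scene [[271.0, 303.0], [188.0, 332.0], [183.0, 371.0], [216.0, 469.0]]
0.024 side [[363.0, 363.0], [427.0, 259.0], [433.0, 297.0], [415.0, 471.0]]
0.024 scene [[267.0, 304.0], [183.0, 334.0], [178.0, 372.0], [212.0, 470.0]]
```

The projection agrees with the picture for a 20 mm offset: the near strap's top is at crop (187,332). Next I'll advance over the tip and look again.

```bash
python3 - <<'E'
from h import *
st();go([.638,.215,.2427],np.radians(-2.2))
E
python3 -m pendant '[{"dp":[0.015,0,0],"rotation":[0,0,0],"fingers":1},{"dp":[0.03,0,0],"rotation":[0,0,0],"fingers":1},{"dp":[0.045,0,0],"rotation":[0,0,0],"fingers":1},{"dp":[0.055,0,0],"rotation":[0,0,0],"fingers":1},{"dp":[0.06,0,0],"rotation":[0,0,0],"fingers":1},{"dp":[0.06,0,0],"rotation":[0,0,0],"fingers":1},{"dp":[0.06,0,0],"rotation":[0,0,0],"fingers":1}]'
python3 - <<'E'
from h import *
st();go([.638,.215,.222],np.radians(-2.2))
for n,(x0,y0,x1,y1) in dict(side=(170,180,350,340),scene=(330,80,480,220)).items():
    im=arm.get_image(n)[y0:y1,x0:x1];cv2.imwrite(f"pics/{n}5.png",cv2.resize(im,None,fx=4,fy=3.7,interpolation=2))
E
```

```text
t 6.62 pos [0.5777 0.2176 0.2431] ang -2.14 z [-3.e-04 -5.e-04 -1.e+00] F [-0.3 -0.8 -2.2] w 0.152 q [-0.09  0.47 -0.52  1.54  0.24  1.21 -0.7 ]
t 6.62 dp [0.0604, 0.0004, 0.0004] rot [0.0005, 0.0003, 0.001] rows 1.0
clock: 7.5
position: [0.6372, 0.2156, 0.2431]
ee_rot: [3.141, -0.058, -0.001]
force: [-0.8, -0.4, -2.1]
width: 0.152
t 7.50 pos [0.6372 0.2156 0.2431] ang -2.12 z [-5.e-04 -4.e-04 -1.e+00] F [-0.8 -0.4 -2.1] w 0.152 q [-0.1   0.56 -0.5   1.39  0.27  1.27 -0.65]
t 7.5 dp [0.0008, 0.0006, 0.0211] rot [0.0004, 0.0005, 0.0014] rows 0.3
```

View pics/side5.png

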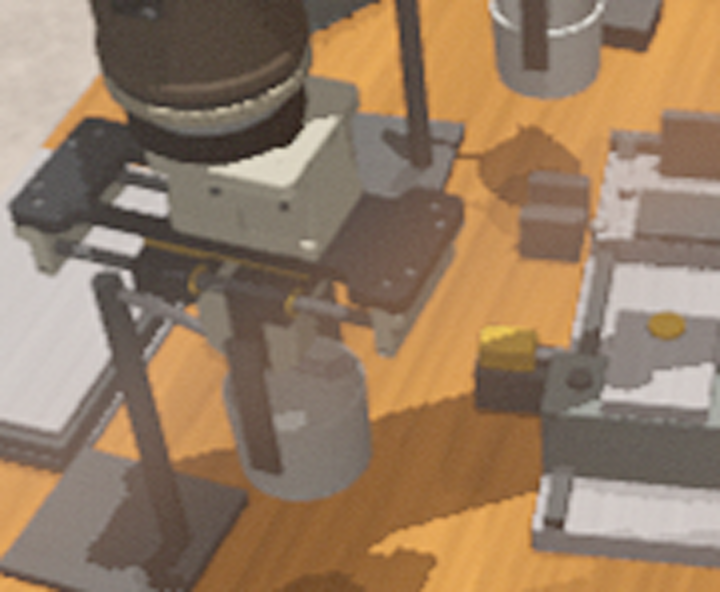

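View pics/scene5.png

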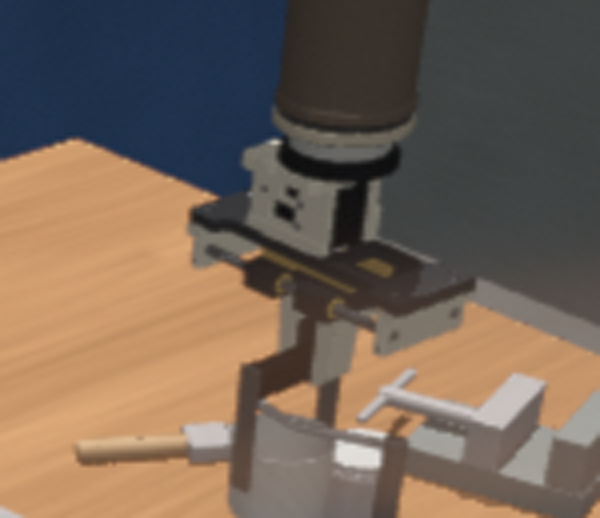

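```bash
python3 -m pendant '[{"dp":[0.001,0.0005,0.01],"rotation":[0,0,0],"fingers":1},{"dp":[0.001,0.0005,0.019],"rotation":[0,0,0],"fingers":1},{"dp":[0.001,0.0005,0.022],"rotation":[0,0,0],"fingers":1},{"dp":[0.001,0.0005,0.023],"rotation":[0,0,0],"fingers":1},{"dp":[0.001,0.0005,0.024],"rotation":[0,0,0],"fingers":1},{"dp":[0.001,0.0005,0.024],"rotation":[0,0,0],"fingers":1}]'
python3 - <<'E'
from h import *
st()
E
```

```text
clock: 8.35
position: [0.6383, 0.2151, 0.2194]
ee_rot: [3.141, -0.058, -0.0]
force: [1.2, 0.3, -2.4]
width: 0.15
t 8.35 pos [0.6383 0.2151 0.2194] ang -2.12 z [-0.e+00 -3.e-04 -1.e+00] F [ 1.2  0.3 -2.4] w 0.15 q [-0.1   0.57 -0.49  1.42  0.28  1.22 -0.66]
```

```bash
python3 -m pendant '[{"dp":[0,0,0.001],"rotation":[0,0,0],"fingers":1},{"dp":[0,0,0.002],"rotation":[0,0,0],"fingers":1},{"dp":[0,0,0.002],"rotation":[0,0,0],"fingers":1}]'
python3 - <<'E'
from h import *
st()
E
```

```text
clock: 8.72
position: [0.6385, 0.2152, 0.2177]
ee_rot: [3.141, -0.058, 0.001]
force: [0.4, -0.1, 0.1]
width: 0.151
t 8.72 pos [0.6385 0.2152 0.2177] ang -2.12 z [ 5.e-04 -1.e-04 -1.e+00] F [ 0.4 -0.1  0.1] w 0.151 q [-0.1   0.57 -0.49  1.42  0.28  1.22 -0.66]
```

```bash
python3 -m pendant '[{"dp":[0,0,0.001],"rotation":[0,0,0],"fingers":1},{"dp":[0,0,0.001],"rotation":[0,0,0],"fingers":1}]'
python3 - <<'E'
from h import *
st()
cv2.imwrite("pics/w6.png",arm.get_image("wrist"))
E
```

```text
clock: 8.98
position: [0.6385, 0.2152, 0.2175]
ee_rot: [3.141, -0.058, 0.002]
force: [-2.1, -1.1, 5.5]
width: 0.15
t 8.97 pos [0.6385 0.2152 0.2175] ang -2.13 z [ 1.2e-03 -1.0e-04 -1.0e+00] F [-2.1 -1.1  5.5] w 0.15 q [-0.1   0.57 -0.49  1.42  0.28  1.22 -0.66]
```

View pics/w6.png

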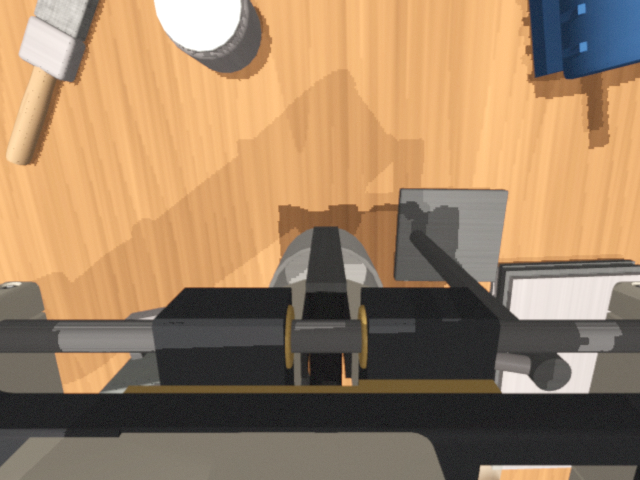

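```bash
python3 -m pendant '[{"dp":[0,0,-0.0005],"rotation":[0,0,0],"fingers":1},{"dp":[0,0,-0.0005],"rotation":[0,0,0],"fingers":-0.1},{"dp":[0,0,-0.0005],"rotation":[0,0,0],"fingers":-0.1},{"dp":[0,0,-0.0005],"rotation":[0,0,0],"fingers":-0.1},{"dp":[0,0,-0.0005],"rotation":[0,0,0],"fingers":-0.1},{"dp":[0,0,-0.0005],"rotation":[0,0,0],"fingers":-0.1}]'
python3 - <<'E'
from h import *
st()
cv2.imwrite("pics/w7.png",arm.get_image("wrist"))
E
```

```text
clock: 9.78
position: [0.6385, 0.2152, 0.218]
ee_rot: [3.141, -0.058, 0.002]
force: [-0.2, -0.9, 0.7]
width: 0.547
t 9.78 pos [0.6385 0.2152 0.218 ] ang -2.12 z [ 1.1e-03 -1.0e-04 -1.0e+00] F [-0.2 -0.9  0.7] w 0.547 q [-0.1   0.57 -0.49  1.42  0.28  1.22 -0.66]
```

View pics/w7.png

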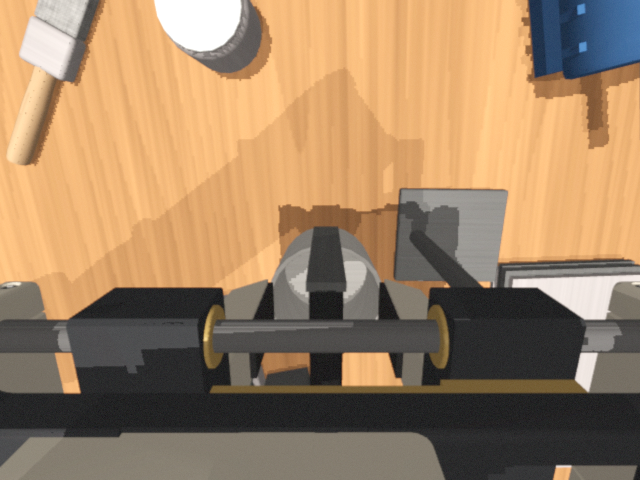

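The fingers are open and clear, and the pot is still hanging. I'll rise now.

```bash
python3 -m pendant '[{"dp":[0,0,-0.01],"rotation":[0,0,0],"fingers":-0.1},{"dp":[0,0,-0.03],"rotation":[0,0,0],"fingers":-0.1},{"dp":[0,0,-0.07],"rotation":[0,0,0],"fingers":-0.1},{"dp":[0,0,-0.11],"rotation":[0,0,0],"fingers":-0.1},{"dp":[0,0,-0.13],"rotation":[0,0,0],"fingers":-0.1},{"dp":[0,0,-0.13],"rotation":[0,0,0],"fingers":-0.1}]'
python3 - <<'E'
from h import *
st()
im=arm.get_image("side");cv2.imwrite("pics/side8.png",im)
j=[.5053,-.0579,.1703]
im=arm.get_image("scene")[80:290,330:480];cv2.imwrite("pics/scene8.png",cv2.resize(im,None,fx=2.8,fy=2.8,interpolation=2))
E
```

```text
clock: 10.58
position: [0.6389, 0.2158, 0.3504]
ee_rot: [-3.139, 0.058, -0.007]
force: [-0.3, 0.6, -0.8]
width: 0.551
t 10.57 pos [0.6389 0.2158 0.3504] ang -2.13 z [ 0.0047  0.0016 -1.    ] F [-0.3  0.6 -0.8] w 0.551 q [-0.11  0.51 -0.5   1.2   0.24  1.48 -0.62]
```

View pics/side8.png

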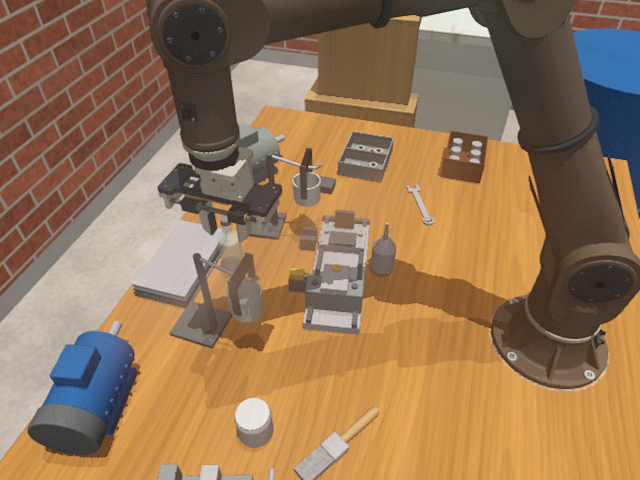

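View pics/scene8.png

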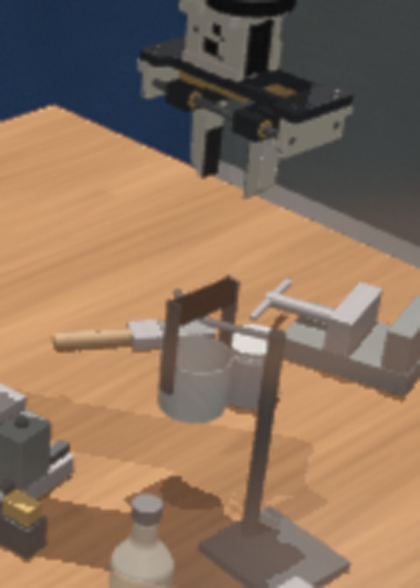

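Run:
```python
from h import *
np.set_printoptions(precision=4,suppress=True)
H=[("scene",[0,0,.245],(311,253)),("scene",[-.134,0,.228],(271.5,234.5)),("side",[0,0,.245],(269,155.5)),("side",[-.134,0,.228],(321,164.5))]
q,r=fit(H,[.7,-.2,0]);print("used",q,r.round(1).tolist())
j=[.5053,-.0579,.1703]
print("in jig frame tip, pot:")
T=W(q,[[-.134,0,.22],[-.092,0,.22]])-[j[0],j[1],0];c,s=np.cos(j[2]),np.sin(j[2]);print(T@np.array([[c,-s,0],[s,c,0],[0,0,1]]))
# tab check from side image
im=cv2.imread("pics/side8.png");print("tab top pred",proj("side",W(j,[[-.025,-.15,.107],[.025,-.15,.107],[0,-.155,.107],[.0,-.145,.107]])))
im=im[200:340,280:410];cv2.imwrite("pics/side8z.png",cv2.resize(im,None,fx=4.2,fy=4.2,interpolation=2))
print(W(j,[[-.012,-.195,.3]]));go([*W(j,[[-.012,-.195,.3]])[0][:2],.35],j[2]+np.pi/2)
```

```text
used [ 0.7239 -0.1772  0.1117] [[0.2, -0.5], [-0.1, -0.9], [-1.2, -2.6], [0.4, -0.2]]
in jig frame tip, pot:
[[ 0.0615 -0.1468  0.22  ]
 [ 0.1034 -0.1492  0.22  ]]
tab top pred [[354.6682 204.0211]
 [335.5596 202.5501]
 [345.268  202.0576]
 [344.9254 204.5176]]
[[ 0.5265 -0.2521  0.3   ]]
t 10.68 dp [-0.0943, 0.471, -0.0024] rot [0.0009, -0.0001, -1.7781] rows 9.5
```

View pics/side8z.png

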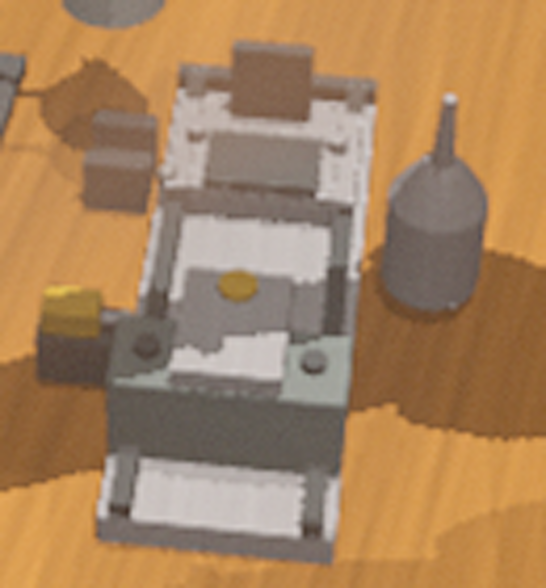

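Run:
```python
from h import *
j=[.5053,-.0579,.1703]
for y in (-.155,-.145,-.135,-.125,-.115):print(y,proj("side",W(j,[[0,y,.107],[0,y+.01,.107],[0,y+.01,.057]])).round(1).tolist(), proj("scene",W(j,[[-.025,y,.107],[.025,y,.107],[.025,y+.01,.107],[.025,y+.01,.057]])).round(1).tolist())
print(proj("side",W(j,[[-.05,-.168,.037],[-.05,-.18,.037]])), proj("scene",W(j,[[-.065,-.18,.037],[-.065,-.168,.037],[.065,-.18,.037]])))
```

```text
-0.155 [[345.3, 202.1], [344.9, 204.5], [344.4, 218.9]] [[248.8, 260.5], [262.0, 268.7], [265.0, 266.8], [266.4, 281.8]]
-0.145 [[344.9, 204.5], [344.6, 207.0], [344.0, 221.4]] [[251.7, 258.7], [265.0, 266.8], [267.9, 264.9], [269.2, 279.9]]
-0.135 [[344.6, 207.0], [344.2, 209.5], [343.7, 223.9]] [[254.6, 256.9], [267.9, 264.9], [270.7, 263.1], [272.0, 278.0]]
-0.125 [[344.2, 209.5], [343.9, 212.1], [343.3, 226.4]] [[257.5, 255.1], [270.7, 263.1], [273.6, 261.2], [274.7, 276.1]]
-0.115 [[343.9, 212.1], [343.5, 214.6], [343.0, 229.0]] [[260.3, 253.3], [273.6, 261.2], [276.4, 259.4], [277.5, 274.3]]
[[363.22263    220.19410216]
 [363.50439409 217.27896326]] [[234.09723615 279.23256924]
 [237.56123578 277.02499487]
 [267.60473519 301.66588052]]
```

The tab's top is at side pixel (345,210), so its rear face is at jig y of about -0.122. The carriage already stands about 33 mm in. I'll go above the point behind the tab with the fingers shut.

Run:
```python
from h import *
j=[.5053,-.0579,.1703]
p=W(j,[[-.012,-.175,.3]])[0];print(p);go([*p[:2],.33],j[2]+np.pi/2)
```

```text
[ 0.52313225 -0.23240218  0.3       ]
t 10.68 dp [-0.0984, 0.4514, 0.0176] rot [0.0009, -0.0001, -1.7781] rows 9.5
```

```bash
python3 -m pendant '[{"dp":[-0.01,0.03,0],"rotation":[0,0,-0.1],"fingers":1},{"dp":[-0.02,0.075,0],"rotation":[0,0,-0.26],"fingers":1},{"dp":[-0.03,0.125,0],"rotation":[0,0,-0.43],"fingers":1},{"dp":[-0.04,0.175,0],"rotation":[0,0,-0.60],"fingers":1},{"dp":[-0.05,0.225,0],"rotation":[0,0,-0.77],"fingers":1},{"dp":[-0.06,0.275,0],"rotation":[0,0,-0.94],"fingers":1},{"dp":[-0.07,0.325,0],"rotation":[0,0,-1.11],"fingers":1},{"dp":[-0.08,0.37,0],"rotation":[0,0,-1.28],"fingers":1},{"dp":[-0.09,0.41,0],"rotation":[0,0,-1.45],"fingers":1},{"dp":[-0.098,0.44,0.01],"rotation":[0,0,-1.62],"fingers":1},{"dp":[-0.0984,0.4514,0.017],"rotation":[0.001,0,-1.778],"fingers":1},{"dp":[-0.0984,0.4514,0.017],"rotation":[0.001,0,-1.778],"fingers":1},{"dp":[-0.0984,0.4514,0.017],"rotation":[0.001,0,-1.778],"fingers":1}]'
python3 - <<'E'
from h import *
import pickle
st()
j=[.5053,-.0579,.1703]
p=W(j,[[-.012,-.175,.3]])[0];go([*p[:2],.078],j[2]+np.pi/2)
pickle.dump(arm.camera_params("wrist"),open("w9.pkl","wb"));cv2.imwrite("pics/w9.png",arm.get_image("wrist"))
E
```

```text
clock: 12.3
position: [0.5232, -0.2313, 0.3303]
ee_rot: [-2.027, -2.399, -0.001]
force: [-0.3, -0.3, 0.4]
width: 0.005
t 12.30 pos [ 0.5232 -0.2313  0.3303] ang 99.61 z [-4.0e-04  1.1e-03 -1.0e+00] F [-0.3 -0.3  0.4] w 0.005 q [ 0.88  0.39 -0.8   1.49  0.28  1.38  1.81]
t 12.3 dp [-0.0013, -0.0002, 0.2523] rot [-0.0002, -0.0011, -0.0025] rows 4.0
```

View pics/w9.png

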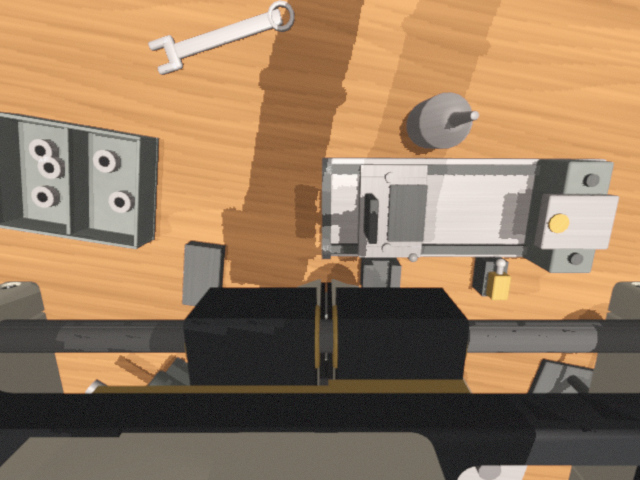

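Run:
```python
from h import *
import pickle
w=pickle.load(open("w9.pkl","rb"));j=[.5053,-.0579,.1703]
def ray(c,px,z):
    Rc=R.from_rotvec(c["rvec"]).as_matrix();C0=-Rc.T@c["tvec"]
    d=Rc.T@np.linalg.inv(c["camera_matrix"])@np.array([*px,1.]);return C0+d*(z-C0[2])/d[2]
c,s=np.cos(j[2]),np.sin(j[2])
def jf(p): d=p[:2]-j[:2];return np.round([c*d[0]+s*d[1],-s*d[0]+c*d[1]],4)
for px,z in(((366,196),.107),((366,243),.107),((559,222),.11),((324,158),.025),((324,258),.037)):print(px,jf(ray(w,px,z)))
print(proj(w,W(j,[[-.065,-.18,.037],[.065,-.18,.037]])))
im=cv2.imread("pics/w9.png")[150:280,310:520];cv2.imwrite("pics/w9z.png",cv2.resize(im,None,fx=3.7,fy=3.7,interpolation=2))
```

```text
(366, 196) [-0.0308 -0.1296]
(366, 243) [ 0.0212 -0.1281]
(559, 222) [-0.0027  0.0795]
(324, 158) [-0.0673 -0.1745]
(324, 258) [ 0.0611 -0.1749]
[[319.51286445 160.31004272]
 [320.16325485 260.81770787]]
```

View pics/w9z.png

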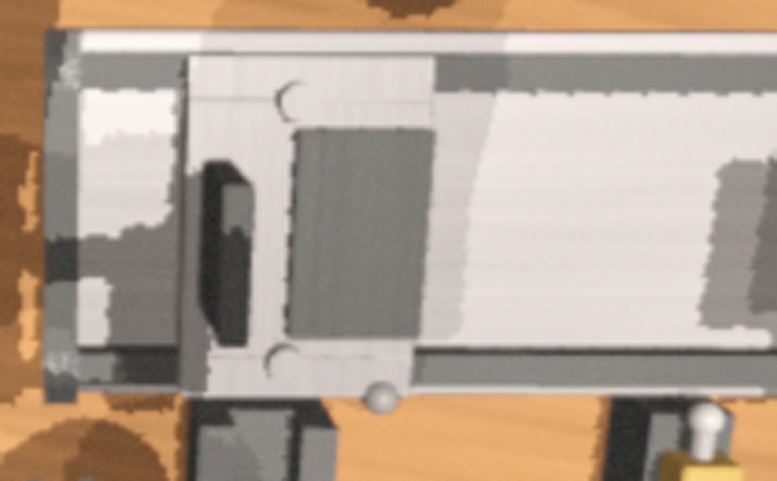

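The tab's top rear edge is at wrist px (370,200–243), giving jig y of about -0.125, so the space behind it is clear. I'll descend.

```bash
python3 -m pendant '[{"dp":[-0.001,0,0.04],"rotation":[0,-0.001,-0.0025],"fingers":1},{"dp":[-0.001,0,0.09],"rotation":[0,-0.001,-0.0025],"fingers":1},{"dp":[-0.001,0,0.14],"rotation":[0,-0.001,-0.0025],"fingers":1},{"dp":[-0.001,0,0.19],"rotation":[0,-0.001,-0.0025],"fingers":1},{"dp":[-0.001,0,0.23],"rotation":[0,-0.001,-0.0025],"fingers":1},{"dp":[-0.001,0,0.252],"rotation":[0,-0.001,-0.0025],"fingers":1},{"dp":[-0.001,0,0.252],"rotation":[0,-0.001,-0.0025],"fingers":1}]'
python3 - <<'E'
from h import *
st()
im=arm.get_image("side");cv2.imwrite("pics/side10.png",im)
E
```

```text
clock: 13.22
position: [0.5229, -0.2308, 0.0775]
ee_rot: [-2.022, -2.402, 0.001]
force: [0.8, -0.6, -0.3]
width: 0.004
t 13.22 pos [ 0.5229 -0.2308  0.0775] ang 99.81 z [-2.3e-03  8.0e-04 -1.0e+00] F [ 0.8 -0.6 -0.3] w 0.004 q [ 0.8   0.62 -0.68  1.82  0.49  0.88  1.62]
```

View pics/side10.png

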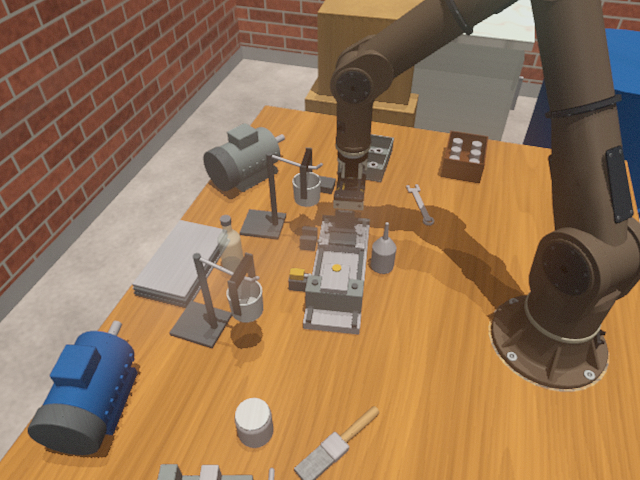

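```bash
python3 -m pendant '[{"dp":[0.012,0,0],"rotation":[0,0,0],"fingers":1},{"dp":[0.024,0,0],"rotation":[0,0,0],"fingers":1},{"dp":[0.034,0,0],"rotation":[0,0,0],"fingers":1},{"dp":[0.042,0,0],"rotation":[0,0,0],"fingers":1},{"dp":[0.05,0,0],"rotation":[0,0,0],"fingers":1},{"dp":[0.06,0,0],"rotation":[0,0,0],"fingers":1},{"dp":[0.07,0,0],"rotation":[0,0,0],"fingers":1},{"dp":[0.08,0,0],"rotation":[0,0,0],"fingers":1},{"dp":[0.09,0,0],"rotation":[0,0,0],"fingers":1},{"dp":[0.10,0,0],"rotation":[0,0,0],"fingers":1},{"dp":[0.11,0,0],"rotation":[0,0,0],"fingers":1},{"dp":[0.118,0,0],"rotation":[0,0,0],"fingers":1},{"dp":[0.122,0,0],"rotation":[0,0,0],"fingers":1},{"dp":[0.122,0,0],"rotation":[0,0,0],"fingers":1}]'
python3 - <<'E'
from h import *
j=[.5053,-.0579,.1703]
st();p=arm.observe()["position"];d=p[:2]-j[:2];c,s=np.cos(j[2]),np.sin(j[2]);print(c*d[0]+s*d[1],-s*d[0]+c*d[1])
cv2.imwrite("pics/w11.png",arm.get_image("wrist"))
im=arm.get_image("side")[150:350,250:420];cv2.imwrite("pics/side11.png",cv2.resize(im,None,fx=3.5,fy=3,interpolation=2))
E
```

```text
clock: 15.02
position: [0.5024, -0.1104, 0.0787]
ee_rot: [-2.022, -2.403, 0.001]
force: [-0.7, 0.2, -1.4]
width: 0.003
t 15.03 pos [ 0.5024 -0.1104  0.0787] ang 99.86 z [-1.2e-03  3.0e-04 -1.0e+00] F [-0.7  0.2 -1.4] w 0.003 q [ 0.63  0.54 -0.71  1.96  0.48  0.81  1.4 ]
-0.011717786572936855 -0.05125143795901026
```

View pics/w11.png

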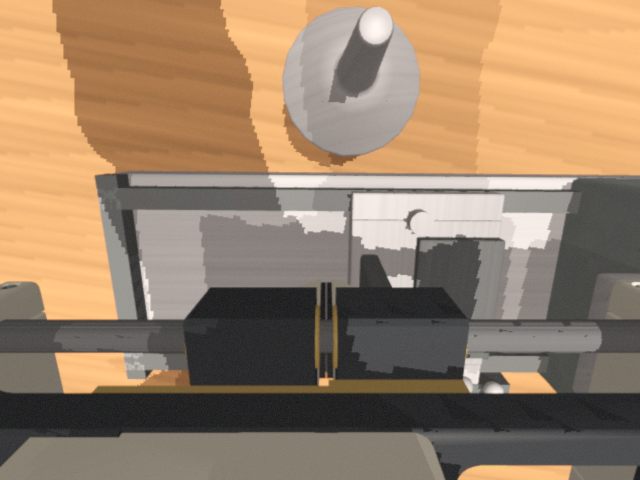

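View pics/side11.png

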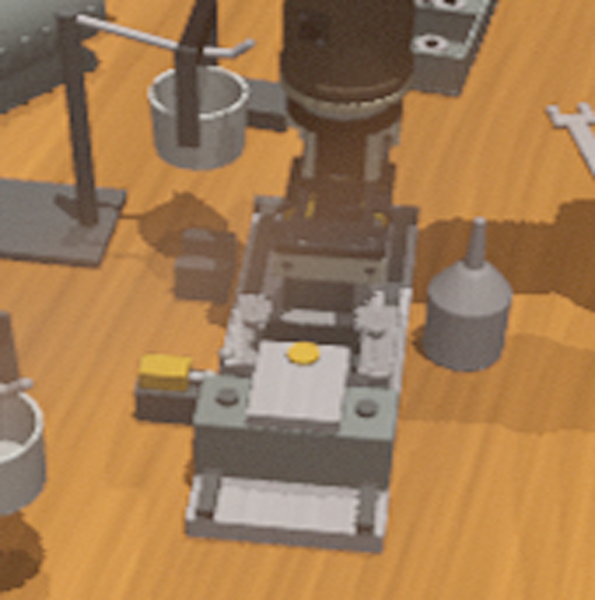

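```bash
python3 -m pendant '[{"dp":[0.003,0,0],"rotation":[0,0,0],"fingers":1},{"dp":[0.006,0,0],"rotation":[0,0,0],"fingers":1},{"dp":[0.009,0,0],"rotation":[0,0,0],"fingers":1},{"dp":[0.012,0,0],"rotation":[0,0,0],"fingers":1},{"dp":[0.014,0,0],"rotation":[0,0,0],"fingers":1},{"dp":[0.014,0,0],"rotation":[0,0,0],"fingers":1}]'
python3 - <<'E'
from h import *
st()
E
python3 -m pendant '[{"dp":[0.002,0,0],"rotation":[0,0,0],"fingers":1},{"dp":[0.004,0,0],"rotation":[0,0,0],"fingers":1},{"dp":[0.004,0,0],"rotation":[0,0,0],"fingers":1}]'
```

```text
clock: 15.88
position: [0.4999, -0.0966, 0.0786]
ee_rot: [-2.022, -2.403, 0.001]
force: [1.2, -0.9, -1.2]
width: 0.006
t 15.88 pos [ 0.4999 -0.0966  0.0786] ang 99.85 z [-1.4e-03  4.0e-04 -1.0e+00] F [ 1.2 -0.9 -1.2] w 0.006 q [ 0.61  0.54 -0.71  1.97  0.48  0.81  1.37]
clock: 16.25
position: [0.4995, -0.0942, 0.0787]
ee_rot: [2.024, 2.403, -0.003]
force: [3.0, -7.2, -1.7]
width: 0.001
```

The force has risen to 7 N, so the ridge is meeting the plunger. I'll keep pushing over it.

```bash
python3 -m pendant '[{"dp":[0.003,0,0],"rotation":[0,0,0],"fingers":1},{"dp":[0.005,0,0],"rotation":[0,0,0],"fingers":1},{"dp":[0.007,0,0],"rotation":[0,0,0],"fingers":1},{"dp":[0.007,0,0],"rotation":[0,0,0],"fingers":1}]';python3 - <<'E'
from h import *
st()
E
```

```text
clock: 16.75
position: [0.4989, -0.0913, 0.0788]
ee_rot: [2.026, 2.396, -0.007]
force: [3.0, -12.4, -1.6]
width: 0.005
t 16.75 pos [ 0.4989 -0.0913  0.0788] ang 99.57 z [-3.0e-04 -5.6e-03 -1.0e+00] F [  3.  -12.4  -1.6] w 0.005 q [ 0.59  0.53 -0.71  1.98  0.48  0.8   1.35]
```

```bash
python3 -m pendant '[{"dp":[0.007,0,0],"rotation":[0,0,0],"fingers":1},{"dp":[0.009,0,0],"rotation":[0,0,0],"fingers":1},{"dp":[0.011,0,0],"rotation":[0,0,0],"fingers":1},{"dp":[0.011,0,0],"rotation":[0,0,0],"fingers":1}]';python3 - <<'E'
from h import *
st()
E
```

```text
clock: 17.25
position: [0.4974, -0.0816, 0.0788]
ee_rot: [2.026, 2.394, -0.008]
force: [2.0, -7.2, -0.6]
width: 0.004
t 17.25 pos [ 0.4974 -0.0816  0.0788] ang 99.52 z [ 2.0e-04 -7.1e-03 -1.0e+00] F [ 2.  -7.2 -0.6] w 0.004 q [ 0.58  0.53 -0.71  1.99  0.48  0.8   1.33]
```

```bash
python3 -m pendant '[{"dp":[0.004,0,0],"rotation":[0,0,0],"fingers":1},{"dp":[0.007,0,0],"rotation":[0,0,0],"fingers":1},{"dp":[0.007,0,0],"rotation":[0,0,0],"fingers":1}]';python3 - <<'E'
from h import *
st()
j=[.5053,-.0579,.1703]
p=arm.observe()["position"];d=p[:2]-j[:2];c,s=np.cos(j[2]),np.sin(j[2]);print(c*d[0]+s*d[1],-s*d[0]+c*d[1])
E
```

```text
clock: 17.62
position: [0.4972, -0.0813, 0.0789]
ee_rot: [2.029, 2.385, -0.016]
force: [5.9, -24.4, -0.6]
width: 0.003
t 17.62 pos [ 0.4972 -0.0813  0.0789] ang 99.21 z [ 0.0012 -0.0146 -0.9999] F [  5.9 -24.4  -0.6] w 0.003 q [ 0.57  0.52 -0.7   1.99  0.49  0.8   1.31]
-0.01196243639571054 -0.021719537352696366
```

It's hard against the stop: 24 N for 0.3 mm of movement, at the expected position. I'll back off and rise.

```bash
python3 -m pendant '[{"dp":[-0.005,0,0],"rotation":[0,0,0],"fingers":1},{"dp":[-0.02,0,0],"rotation":[0,0,0],"fingers":1},{"dp":[-0.04,0,0],"rotation":[0,0,0],"fingers":1},{"dp":[-0.05,0,-0.03],"rotation":[0,0,0],"fingers":1},{"dp":[-0.05,0,-0.09],"rotation":[0,0,0],"fingers":1},{"dp":[-0.05,0,-0.15],"rotation":[0,0,0],"fingers":1},{"dp":[-0.05,0,-0.2],"rotation":[0,0,0],"fingers":1},{"dp":[-0.05,0,-0.24],"rotation":[0,0,0],"fingers":1},{"dp":[-0.05,0,-0.24],"rotation":[0,0,0],"fingers":1},{"dp":[-0.05,0,-0.24],"rotation":[0,0,0],"fingers":1}]';python3 - <<'E'
from h import *
import pickle
st();pickle.dump(arm.camera_params("wrist"),open("w12.pkl","wb"))
cv2.imwrite("pics/w12.png",arm.get_image("wrist"))
cv2.imwrite("pics/side12.png",arm.get_image("side"));cv2.imwrite("pics/scene12.png",arm.get_image("scene"))
im=cv2.imread("pics/side12.png")[190:340,170:420];cv2.imwrite("pics/side12z.png",cv2.resize(im,None,fx=3.2,fy=3.2,interpolation=2))
j=[.5053,-.0579,.1703]
print("tab home pred",proj("side",W(j,[[0,-.005,.107],[0,.005,.107]])),proj(arm.camera_params("wrist"),W(j,[[-.025,-.005,.107],[.025,-.005,.107]])))
E
```

```text
clock: 18.88
position: [0.5045, -0.1272, 0.3189]
ee_rot: [2.03, 2.386, -0.017]
force: [0.1, -0.1, 0.3]
width: -0.001
t 18.88 pos [ 0.5045 -0.1272  0.3189] ang 99.22 z [ 2.000e-04 -1.420e-02 -9.999e-01] F [ 0.1 -0.1  0.3] w -0.001 q [ 0.78  0.3  -0.83  1.63  0.24  1.31  1.64]
tab home pred [[339.71634638 241.9249028 ]
 [339.31202345 244.82842877]] [[388.15248851 204.43624488]
 [386.40412488 250.64353252]]
```

View pics/w12.png

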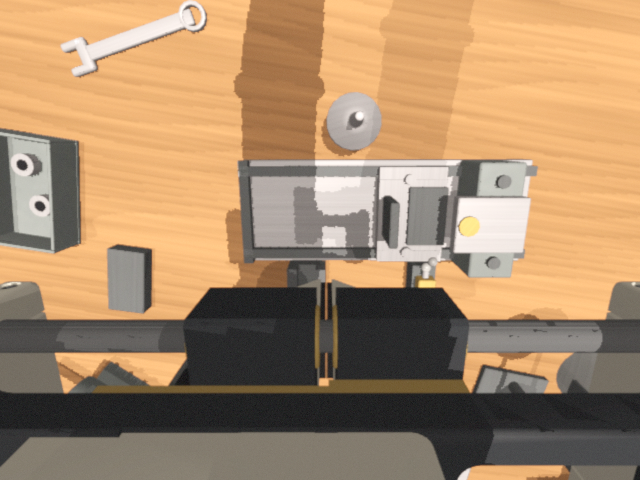

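View pics/side12z.png

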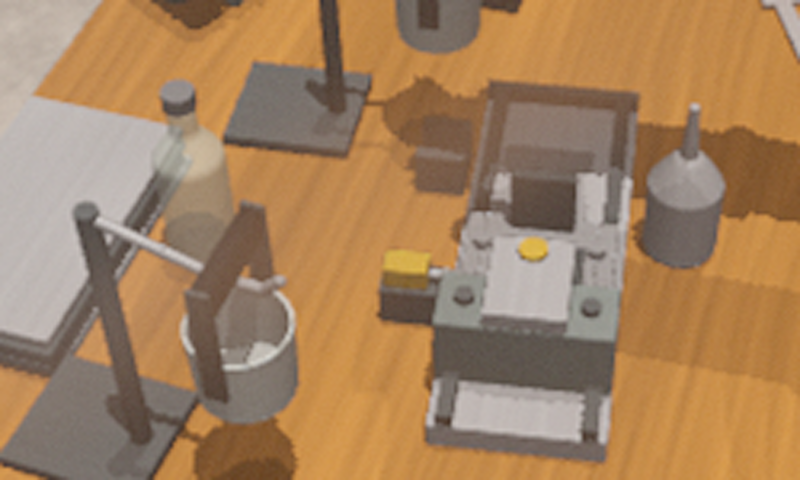

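View pics/scene12.png

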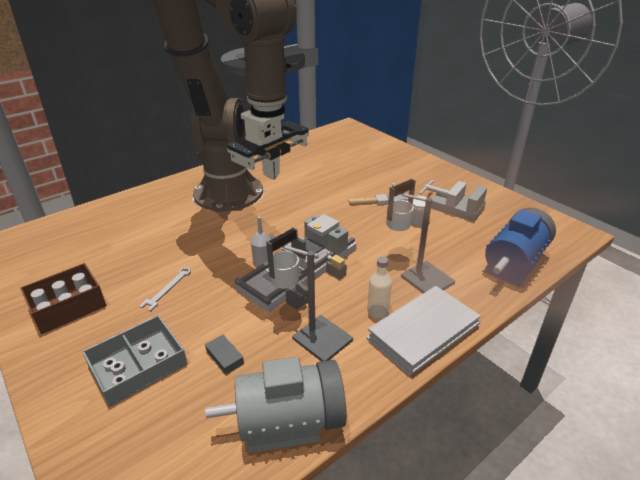

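Home: the tab's edge is at wrist px (390,204) against a predicted (388,204). The pot hangs on the free hook and the bystanders look unmoved. One last check that everything is still, then I hand in.

```bash
python3 -m pendant '[{"dp":[0,0,0],"rotation":[0,0,0],"fingers":1},{"dp":[0,0,0],"rotation":[0,0,0],"fingers":1},{"dp":[0,0,0],"rotation":[0,0,0],"fingers":1},{"dp":[0,0,0],"rotation":[0,0,0],"fingers":1},{"dp":[0,0,0],"rotation":[0,0,0],"fingers":1},{"dp":[0,0,0],"rotation":[0,0,0],"fingers":1}]';python3 - <<'E'
from h import *
a=cv2.imread("pics/side12.png");b=arm.get_image("side");c=arm.get_image("side")
f=lambda x,y:cv2.absdiff(x[190:340,170:420],y[190:340,170:420]).max(2)
for x,y in((a,b),(b,c)):
    d=f(x,y);print(d.max(),(d>40).sum())
i=cv2.imread("pics/side0.png");d=cv2.absdiff(i,c).max(2)>60
for n,(x0,y0,x1,y1) in dict(bottle=(218,215,245,270),oil=(370,220,400,275),grease=(232,395,278,450),brush=(290,405,385,480),spanner=(402,180,436,228)).items(): print(n,d[y0:y1,x0:x1].mean().round(3))
st()
E
```

```text
clock: 19.77
position: [0.5042, -0.1272, 0.3184]
ee_rot: [2.03, 2.386, -0.018]
force: [0.2, -1.1, -0.2]
width: 0.004
39 0
15 0
bottle 0.005
oil 0.135
grease 0.0
brush 0.0
spanner 0.085
t 19.88 pos [ 0.5042 -0.1272  0.3184] ang 99.22 z [-0.001  -0.0139 -0.9999] F [-0.2 -0.  -0.3] w 0.004 q [ 0.78  0.3  -0.83  1.63  0.24  1.31  1.64]
```

```bash
python3 -c "
from cell import arm
print(arm.sign_off())"
```

```text
the job is handed in; nothing more can be done
None
```

The swarf pot hangs by its handle on the empty hook, released, and the carriage is pushed home past its detent. I handed the job in at about 20 s of the 54 s.

**Pot:** I gripped the bar 20 mm off its middle so the fingers cleared the hook rod. I went in over the hook tip, lowered until the rod took the weight, and opened the fingers. Side pictures about 0.9 s apart at the end showed it not moving.

**Carriage:** It already stood about 33 mm along its travel when I measured it. I pushed the tab with shut fingers. The highest force I read on the way over the detent was 12 N. At the stop it rose to 24 N for only 0.3 mm more movement. After I backed off and rose, the carriage stayed there. The tab is about 2 px beyond its predicted home position in both the wrist and side views, in line with a jig position error of about 2 mm.

**Other things:** The bottle, grease can and brush look the same as in the first side picture. The oil can and spanner areas differ somewhat (14% and 9% of pixels). I put this down to the arm's shadow: the oil can's spout tip is at the same pixel, but I did not check the spanner's position. I did not compare the offcut and V-block, though the arm did not go near the offcut and nothing touched the V-block that I saw.

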